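# Touch off a rough casting with a dial indicator and hang the indicator up

## Task

Before the grey bearing casting is clamped down for boring, touch it off with the dial indicator: hold the indicator level and square to the face and press its plunger a few millimetres in on the middle of each bright pad, holding still there for a moment: first the left and then the right pad of the long face towards you, then the pad on the casting's left end. The casting stands loose, so touch gently: do not shift it or drive the plunger to its stop. Then hang the indicator handle-down in the ring of the blue-footed stand, head resting on the ring, and leave the tape measure, spanner and screwdriver where they are.

Things in the scene. Friction and masses are not known exactly. Their poses are not given: they have to be found in the camera images.
- indicator: dial indicator on a wooden handle, 196 mm long, 0.3 kg, starts lying on the bench, dial up. Origin: underside of its metal head, at its centre. x along the plunger, z out of the dial; the tool's axis lies 15 mm above the underside. Head 60 (x) by 54 (y) mm, flat sides, 26 mm thick, 30 with the round dial; round handle, 28 mm thick, x = -30 to -130 mm; stem 15 mm thick to x = 44 mm
- plunger (a joint): how far the plunger is pressed in, m: 0 = fully out, 0.012 = hard on its inner stop; over 0.0105 harms it. Spring: about 3 N to start it, 5.4 N at the stop. The red needle on the dial turns with it
- plunger_tip (a point): foremost point of the plunger's 11 mm ball end, on the tool's axis, 66 mm in front of the indicator's origin when the plunger is out
- shoulder (a point): centre of the head's flat rear shoulder, where the handle begins, on the tool's axis, 30 mm behind the indicator's origin; axes as indicator
- casting: grey iron bearing casting, 72 (x) by 124 (y) by 81 mm high, 2.7 kg, loose on the bench; a push of 8 N may shift it. Its foot, 12 mm high, reaches 4 to 6 mm beyond the upright faces. Origin: centre of its underside. The long face with two pads looks along -x (to the robot), the end with one pad along +y (its left); z up
- pad_left (a point): root centre of the left (+y) round bright pad (24 mm across, flat end), on the casting's long face, 34 mm above the bench; axes as casting. The pad's end stands 6 to 16 mm proud of this point along the casting's -x: how much differs from pad to pad and is not reported
- pad_right (a point): root centre of the right (-y) round bright pad (24 mm across, flat end), on the casting's long face, 34 mm above the bench; axes as casting. The pad's end stands 6 to 16 mm proud of this point along the casting's -x: how much differs from pad to pad and is not reported
- pad_end (a point): root centre of the left-end round bright pad (24 mm across, flat end), on the casting's left end face, 34 mm above the bench; axes as casting. The pad's end stands 6 to 16 mm proud of this point along the casting's +y: how much differs from pad to pad and is not reported
- ring_stand: fixed tool stand with a blue foot (105 by 75 by 12 mm). Origin: on the bench, on the axis of its upright-axis ring; the post stands 45 mm behind it (along its +x) and rises 3 mm above the ring. The bench before it, towards the robot, is free
- ring_top (a point): centre of the ring's top, 135 mm above the bench. Ring: 58 mm outside, 40 mm hole, 8 mm high
- tape_measure: yellow tape measure, 36 by 79 by 64 mm, a bystander; origin at the centre of its underside
- saw_blade (a point): highest point of the fixed round saw blade, 5 mm thick, that stands upright through the bench across the view, facing the robot: 0.33 m high here, a circle of 0.385 m radius, down to the bench 0.38 m to either side of this point along y. The bench between robot and blade is free of tall things
- screwdriver_b: yellow-handled screwdriver lying flat, 25 by 148 by 22 mm, a bystander; origin at the centre of its underside
- spanner_13: bright combination spanner lying flat, 28 by 164 by 8 mm, a bystander; origin at the centre of its underside
Mind the look-alikes: they are no part of the job. Of the things like the ring_stand, leave any that is pink; of the rest the larger one is meant.

How it is judged (in metres and radians):
On the way, in this order (a step that is already met when the one before it is completed fails the run):
1. the plunger is held still, pressed 1.5 to 7 mm in, on the left pad of the long face, tip within 9 mm of the pad's centre up, down and sideways, indicator square to the face within 0.15 rad (contact force between plunger and casting above 1 N and value of joint plunger between 0.0015 and 0.007 m and linear speed of indicator below 0.01 m/s and y of plunger_tip in the frame of pad_left between -0.009 and 0.009 m and z of plunger_tip in the frame of pad_left between -0.009 and 0.009 m and distance between plunger_tip and pad_left below 0.025 m and angle between the x axis of indicator and the x axis of casting, either way round below 0.15 rad), for 0.25 s.
2. the same on the right pad of the long face (contact force between plunger and casting above 1 N and value of joint plunger between 0.0015 and 0.007 m and linear speed of indicator below 0.01 m/s and y of plunger_tip in the frame of pad_right between -0.009 and 0.009 m and z of plunger_tip in the frame of pad_right between -0.009 and 0.009 m and distance between plunger_tip and pad_right below 0.025 m and angle between the x axis of indicator and the x axis of casting, either way round below 0.15 rad), for 0.25 s.
3. the same on the pad of the left end (contact force between plunger and casting above 1 N and value of joint plunger between 0.0015 and 0.007 m and linear speed of indicator below 0.01 m/s and x of plunger_tip in the frame of pad_end between -0.009 and 0.009 m and z of plunger_tip in the frame of pad_end between -0.009 and 0.009 m and distance between plunger_tip and pad_end below 0.025 m and angle between the x axis of indicator and the y axis of casting, either way round below 0.15 rad), for 0.25 s.
At the end, for the whole second after the job is handed in: The indicator hangs at rest in the ring, handle down, plunger up within 0.2 rad, its shoulder on the ring within 5 mm in height and 9 mm of the ring's axis; the casting is within 4 mm of where it stood, and tape measure, spanner and screwdriver within 25 mm of where they lay (angle between indicator's own x axis and vertical below 0.2 rad and horizontal distance between shoulder and ring_top below 0.009 m and z of shoulder in the frame of ring_top between -0.005 and 0.005 m and contact force between indicator and ring_stand above 0.8 N and linear speed of indicator below 0.03 m/s and angular speed of indicator below 0.3 rad/s and distance of casting from where it was at the start of the episode below 0.004 m and distance of each of tape_measure, spanner_13, screwdriver_b from where it was at the start of the episode below 0.025 m); the robot touches nothing.
It fails at once if the plunger is driven to its inner stop (over 10.5 mm in) (value of joint plunger above 0.0105 m).
It fails at once if the casting is shifted by more than 4 mm (distance of any of casting, pad_left, pad_right, pad_end from where it was at the start of the episode above 0.004 m).
It fails at once if the tape measure is knocked more than 25 mm away (distance of tape_measure from where it was at the start of the episode above 0.025 m).
It fails at once if the spanner is knocked more than 25 mm away (distance of spanner_13 from where it was at the start of the episode above 0.025 m).
It fails at once if the screwdriver is knocked more than 25 mm away (distance of screwdriver_b from where it was at the start of the episode above 0.025 m).
It also fails if it takes over 72 s, if anything falls off the work surface, if the arm or the gripper's body presses on something with over 40 N, if the wrist force passes 120 N, or if a joint passes its speed limit or range.

## Robot

A 7-joint arm with a two-finger parallel gripper is mounted at the origin on the work surface; the furniture and walls round the work are solid. World frame = base frame: x ahead of the robot, y to its left, z up, the work surface at z = 0. Lengths are in mm, angles in degrees, forces in N, time in s.
With the tool pointing down it reaches from about 350 to 900 mm from the base axis. Payload 8.1 kg.
Tool frame: the origin (TCP) lies at the very end of the fingers, on their centre line; the grasp point (between the pads) lies 19 mm behind it; z points along the fingers, y is the direction in which the jaws open and shut (so a half turn about z gives the same grasp; the last joint's range is limited). The gripper opens to 85 mm and grips with 20 to 120 N. Pads are 22 mm wide; open, the fingers measure 114 mm over their backs; the gripper's body (76 mm by 85 mm) begins 54 mm behind the grasp point. The pads swing forward as they close: fully open they stand 13 mm farther back than shut.
Start: joints at [60.585, 24.895, 1.432, 90.138, -0.665, 64.973, -4.303], TCP at [249.568, -573.025, 231.323] pointing down, gripper open.
Joint ranges: [-149.89, 149.89], [-25.12, 119.58], [-72.63, 75.52], [4.76, 147.25], [-75.54, 255.54], [6.69, 114.76], [-157.13, 157.13]. Speed limits (degrees/s): [127.2, 127.2, 172.46, 172.46, 180, 180, 180].

## Interface

Orientations are given as [roll, pitch, yaw] about the fixed x, y, z axes, in that order (R = Rz(yaw) Ry(pitch) Rx(roll)).
In Python, from station import env gives the robot as it stands.
- The arm moves only by the tool step_arm, never from a script. Its argument "commands" is a list of rows, each a list of 6 numbers: the shift along the world's x, y, z in m, then the turn, a rotation vector about the world's x, y, z in rad. A call has 1 to 12 rows; each row shifts and turns the commanded pose from where the row before left it; what a row does not reach is not made up. A row lasts 1/8 s, in which the tool goes at most 62.5 mm and 10.7 degrees, less where a joint would pass 70% of its speed; a pose out of reach is approached as far as the arm can. A call is refused whole if a number of a shift passes 0.0625 or a number of a turn 0.188, either way. A call with a gripper value outside its range is refused whole. "grip" is the finger opening in m, from 0 to 0.0854, set as the call begins (left out, the last holds). The fingers move at their own pace and stop on an object; "newtons" is the grip in N (left out, the last holds). Time passes only in rows, so rows that do not move let the fingers close. It gives the time, the measured TCP pose, the force and the opening at its end, in the units of the state.
- env.get_obs(): the state, without advancing time (a new reading comes with each control period).
- env.capture(name): name is "side" or "top"; returns the picture (400x640x3 uint8, red, green, blue); there is no depth.
- env.camera_model(name): a dict with "fx", "fy", "cx", "cy" (pixels), "R" (3x3) and "t" (3): a world point X has camera coordinates R X + t. Camera axes: x right, y down, z forward; pixel columns grow to the right and rows downward; lengths in mm; the calibration is good to about 2 mm. A picture is of the moment at which its call begins. camera_model takes no time and is no camera call.
- env.finish_job(): hands the job in, once; it reports no verdict.
The state is a dict: "clock": time; "joint_positions": joint angles; "dq": joint speeds; "effort": joint torques, N m; "position": TCP position; "eef_rot": TCP orientation; "ft_force": force on the tool from outside, world axes, zero at the start; "ft_torque": the same for the moment, N m; "opening": finger opening in mm.
Only numpy, scipy, OpenCV 4.12 (cv2) and the standard library are available. Lean on these libraries where they do the work, as an engineer would, in place of code of your own. Each camera call takes 0.05 s, during which the arm holds its last target. There are 200 camera calls.

## Working session

There is one attempt and no reset: what is moved stays moved. The work goes in short steps, Python scripts to look and compute and a tool call to move; the robot and the scene stay as the last step left them, time stands still between calls to the robot, and variables do not carry over. Pictures are saved under pics/ and viewed, on a budget of 10 in all, crops included, one or two more only if the job needs it, and the job is handed in when it is done.

Besides the shell and the picture viewer there is one more tool, called after ">>>" as name(argument=value, ...) on one line, values as JSON. step_arm: Moves the arm, as the interface text tells. Its arguments: {"type":"object","properties":{"commands":{"type":"array","items":{"type":"array","items":{"type":"number"}}},"grip":{"type":"number"},"newtons":{"type":"number"}},"required":["commands"]}

```bash
mkdir -p pics
python3 - <<'E'
from station import env
import cv2, numpy as np
for n in ("top","side"):
    im=env.capture(n); cv2.imwrite(f"pics/{n}0.png",cv2.resize(im[:,:,::-1],(800,500),interpolation=cv2.INTER_CUBIC)); cv2.imwrite(f"raw_{n}0.png",im[:,:,::-1])
    c=env.camera_model(n); print(n,c['fx'],c['fy'],c['cx'],c['cy'],np.round(c['R'],4).tolist(),np.round(c['t'],1), 'pos',-np.array(c['R']).T@np.array(c['t']))
print(env.get_obs())
E
```

```text
top 463.4065062257057 463.4065062257057 318.50076572982573 195.80232169697024 [[0.0064, -0.9999, 0.0121], [-0.9828, -0.0086, -0.1846], [0.1847, -0.0107, -0.9827]] [ -59.   375.1 1722.8] pos [  50.84133896  -37.4123569  1763.01336179]
side 496.7192071051627 496.7192071051627 323.13816333978366 199.2425514709041 [[0.9763, -0.2156, -0.0167], [-0.135, -0.5472, -0.8261], [0.169, 0.8088, -0.5633]] [-351.2  164.5 1806.4] pos [   59.91487176 -1446.64479091  1147.6175376 ]
{'clock': 0.1, 'joint_positions': array([60.58340577, 24.93238256,  1.43063796, 90.18483141, -0.6645096 ,
       64.97285054, -4.30277175]), 'dq': array([ 0.14597584, -0.07649543,  0.03769307, -0.03896409, -0.01307499,
       -0.02666965, -0.091979  ]), 'effort': array([ 3.12346187e-03, -6.71762466e+01,  1.02816179e+00, -3.16902673e+01,
        1.57917413e-02,  7.19112984e-03,  6.09597919e-05]), 'position': array([ 249.36828392, -572.59652096,  230.59886035]), 'eef_rot': array([-1.79918580e+02,  7.44838516e-03,  2.35344795e+01]), 'ft_force': array([-0.10644927,  0.67835266, -1.19818952]), 'ft_torque': array([0.02693223, 0.00304547, 0.04998448]), 'opening': 85.43973652218146}
```

View pics/top0.png

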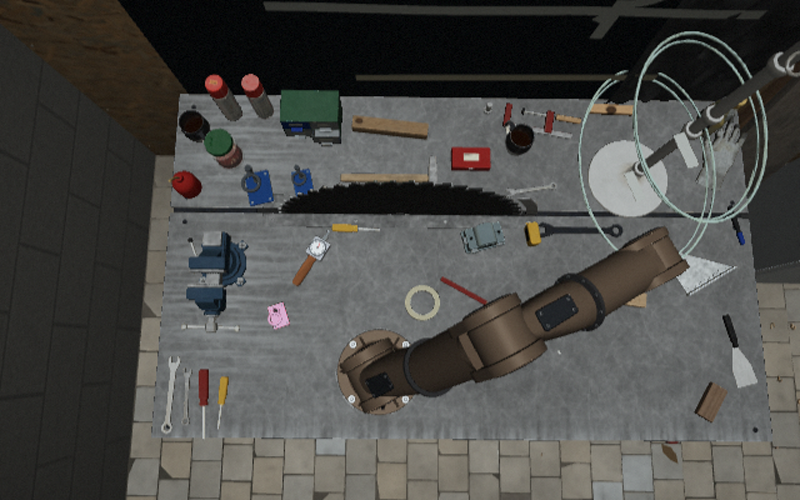

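View pics/side0.png

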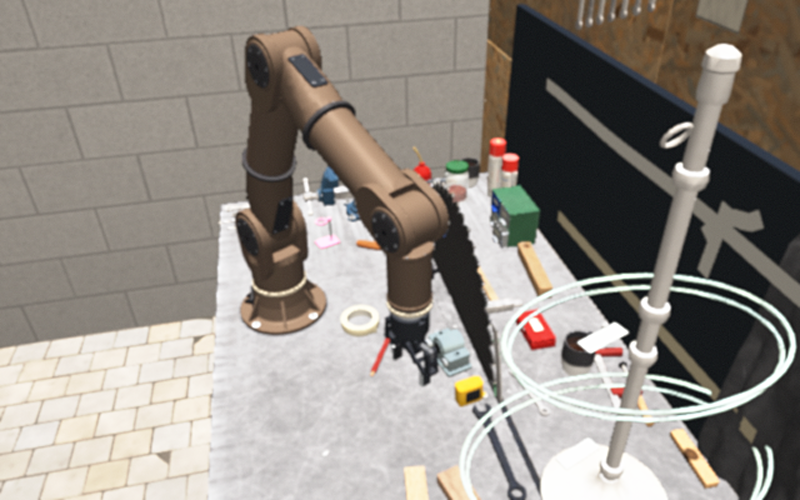

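```bash
cat > h.py <<'E'
from station import env
import cv2, numpy as np
def pix2w(n,u,v,z):
    c=env.camera_model(n);R=np.array(c['R']);t=np.array(c['t'])
    C=-R.T@t; d=R.T@np.array([(u-c['cx'])/c['fx'],(v-c['cy'])/c['fy'],1])
    return C+d*(z-C[2])/d[2]
def w2pix(n,X):
    c=env.camera_model(n);p=np.array(c['R'])@np.asarray(X,float)+c['t']
    return np.array([c['fx']*p[0]/p[2]+c['cx'],c['fy']*p[1]/p[2]+c['cy']])
def tri(ua,ub): # top,side pixels
    from scipy.optimize import least_squares
    f=lambda X: np.r_[w2pix('top',X)-ua,w2pix('side',X)-ub]
    s=least_squares(f,[500,0,50]); return s.x,s.fun
def crop(im,u0,v0,w,h,k):
    return cv2.resize(im[v0:v0+h,u0:u0+w],None,fx=k,fy=k,interpolation=cv2.INTER_CUBIC)
E
python3 - <<'E'
from h import *
im=cv2.imread('raw_top0.png')
a=crop(im,180,120,100,120,5)  # stands+indicator: 500x600
cv2.imwrite('pics/c1.png',np.hstack([a, np.zeros((600,0,3),np.uint8)]))
b=crop(im,350,160,100,55,8); 
s=cv2.imread('raw_side0.png')
d=crop(s,320,230,100,60,6)
cv2.imwrite('pics/c2.png',b); 
print(b.shape)
E
```

```text
(440, 800, 3)
```

View pics/c1.png

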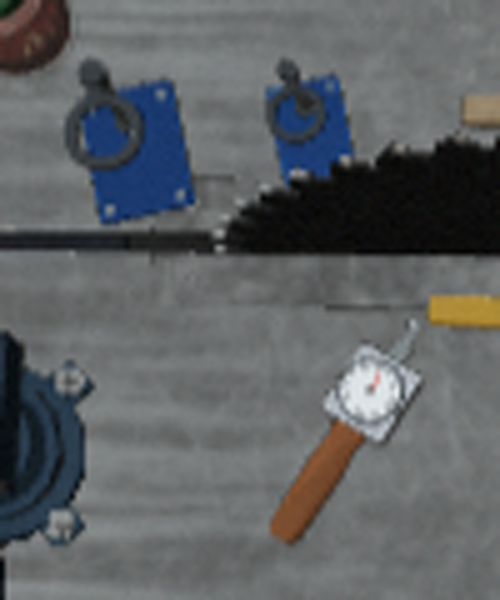

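View pics/c2.png

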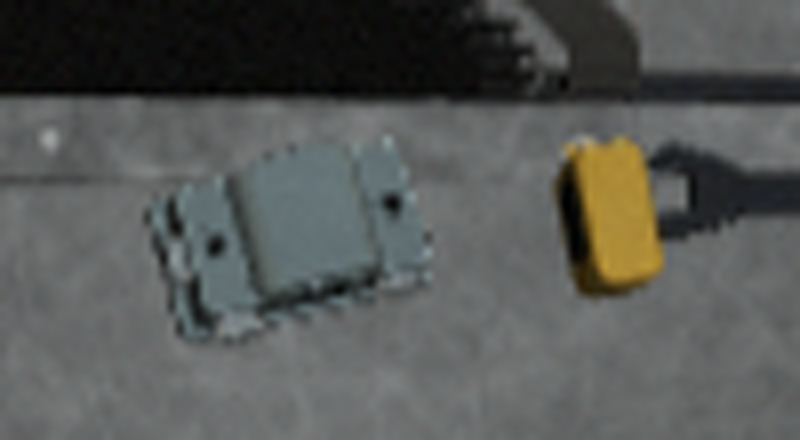

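Run:
```python
from h import *
r=lambda u,v,k,u0,v0:((u+.5)/k-.5+u0,(v+.5)/k-.5+v0)
def P(name,u,v,z,k=5,o=(180,120)):
    X=pix2w('top',*r(u,v,k,*o),z); print(name,np.round(X,1),'side px',np.round(w2pix('side',X),1)); return X
c=P('ring ctr',104,130,135)
for q in [(84,118),(172,82),(195,202),(103,221)]: P('foot',*q,12)
P('small ring',296,112,110)
a=P('dial',371,387,30);b=P('tip',414,322,15);e=P('handle end',284,532,15)
for q in [(372,340),(422,378),(377,443),(325,407)]: P('head corner',*q,26)
d=b-e;print('yaw',np.degrees(np.arctan2(d[1],d[0])),np.hypot(*d[:2]))
P('driver',430,298,12)
k=8;o=(350,160)
for n,q in dict(FL=(183,342),FR=(434,283),BR=(390,137),BL=(150,205)).items(): P('cast '+n,*q,12,k,o)
for n,q in dict(FL=(260,300),FR=(382,268),BR=(350,148),BL=(235,180)).items(): P('casttop '+n,*q,81,k,o)
P('tape',620,220,64,k,o)
P('blade base',300,95,0,k,o)
for n,(u0,v0) in dict(s=(320,235)).items():
    s=cv2.imread('raw_side0.png'); cv2.imwrite('pics/c3.png',crop(s,300,240,100,75,8))
```

```text
ring ctr [538.9 375.7 135. ] side px [344.6 146.6]
foot [585.3 423.   12. ] side px [351.7 164.7]
foot [615.4 355.7  12. ] side px [362.3 171.3]
foot [518.3 333.2  12. ] side px [342.2 176.7]
foot [502.3 403.8  12. ] side px [334.8 169.1]
small ring [561.6 241.  110. ] side px [358.1 166.5]
dial [369.8 189.4  30. ] side px [315.3 195.8]
tip [423.7 159.9  15. ] side px [330.  201.1]
handle end [260.4 253.5  15. ] side px [286.3 194. ]
head corner [407.  190.3  26. ] side px [324.3 195.3]
head corner [377.8 151.4  26. ] side px [319.3 201.6]
head corner [327.4 184.   26. ] side px [305.3 198.8]
head corner [354.7 224.3  26. ] side px [310.  192.5]
yaw -29.806517568076362 188.2277754320021
driver [443.4 148.5  12. ] side px [335.5 202.6]
cast FL [ 356.3 -263.7   12. ] side px [339.2 274.9]
cast FR [ 386.2 -385.3   12. ] side px [357.9 299.4]
cast BR [ 458.1 -365.9   12. ] side px [378.  291.3]
cast BL [ 423.3 -248.8   12. ] side px [357.5 268.7]
casttop FL [ 364.2 -290.8   81. ] side px [343.7 264.2]
casttop FR [ 379.8 -347.7   81. ] side px [353.1 275.4]
casttop BR [ 436.7 -334.1   81. ] side px [369.4 269.6]
casttop BL [ 420.9 -280.2   81. ] side px [359.9 259.3]
tape [ 407.1 -463.3   64. ] side px [372.3 304.5]
blade base [ 481.6 -324.5    0. ] side px [380.9 283.9]
```

View pics/c3.png

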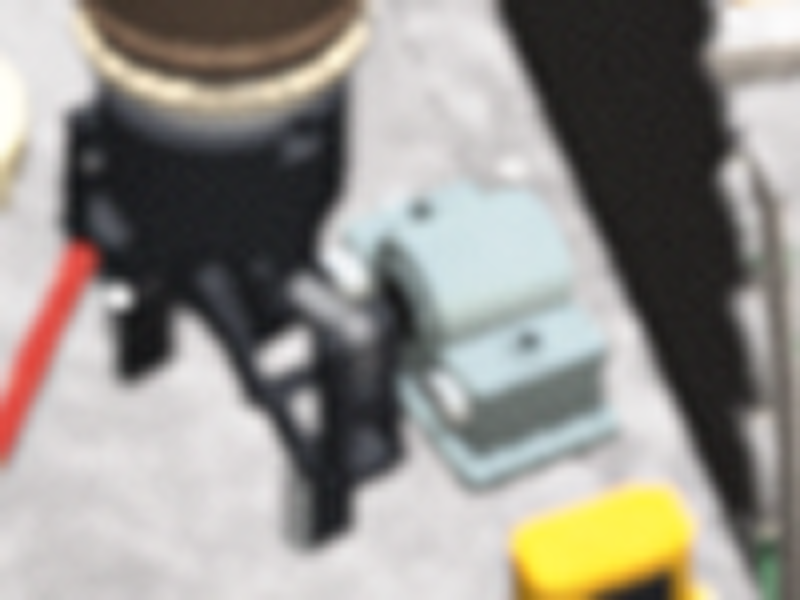

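>>> step_arm(commands=[[0.01,0.05,0,0,0,0.18],[0.01,0.061,0,0,0,0.18],[0.01,0.061,0,0,0,0.18],[0.01,0.061,0,0,0,0.18],[0.01,0.061,0,0,0,0.18],[0.01,0.061,0,0,0,0.18],[0.01,0.061,0,0,0,0.18],[0.01,0.061,0,0,0,0.18],[0.01,0.061,0,0,0,0.18],[0.01,0.061,0,0,0,0.18],[0.01,0.061,0,0,0,0.18],[0.01,0.061,0,0,0,0.18]])

```text
clock: 1.6
position: [369.6, 149.7, 231.5]
eef_rot: [180.0, 0.1, 147.6]
ft_force: [1.8, -0.5, -0.3]
opening: 85.3
```

```bash
cat >> h.py <<'E'
import json
def log():
    o=env.get_obs(); open('log.jsonl','a').write(json.dumps([list(map(float,o[k])) for k in('joint_positions','position','eef_rot')])+'\n')
    print(round(o['clock'],2),'q',np.round(o['joint_positions'],1),'p',np.round(o['position'],1),np.round(o['eef_rot'],2),'F',np.round(o['ft_force'],1),'op',round(float(o['opening']),1)); return o
E
python3 - <<'E'
from h import *
log()
im=cv2.imread('raw_top0.png'); hsv=cv2.cvtColor(im,cv2.COLOR_BGR2HSV)[196:240,225:265]
m=((hsv[...,0]<18)&(hsv[...,1]>110)).astype(np.uint8)
n,l,s,c=cv2.connectedComponentsWithStats(m); i=1+np.argmax(s[1:,4]); print(s[i],c[i])
v,u=np.nonzero(l==i)
W=np.array([pix2w('top',a+225,b+196,18)[:2] for a,b in zip(u,v)])
mu=W.mean(0); _,S,Vt=np.linalg.svd(W-mu); d=Vt[0]*np.sign(Vt[0][0]); pr=(W-mu)@d
print('handle mid',mu,'yaw',np.degrees(np.arctan2(d[1],d[0])),'ext',pr.min(),pr.max(),'origin est',mu+80*d)
E
```

```text
1.6 q [ 15.7   8.6 -49.4 116.2   7.8  58.4  20.1] p [369.6 149.7 231.5] [1.7998e+02 6.0000e-02 1.4758e+02] F [ 1.8 -0.5 -0.3] op 85.3
[  9   8  19  24 171] [17.65497076 20.01754386]
handle mid [298.32147718 230.78923395] yaw -30.926186965129233 ext -48.237619103277 48.03983000001328 origin est [366.9478854  189.67456388]
```

>>> step_arm(commands=[[-0.001,0.02,-0.01,0,0,0.012],[0,0.02,-0.03,0,0,0.012],[0,0,-0.04,0,0,0],[0,0,-0.04,0,0,0],[0,0,-0.04,0,0,0],[0,0,-0.03,0,0,0],[0,0,0,0,0,0]])

```text
clock: 2.48
position: [367.0, 187.3, 39.9]
eef_rot: [-179.8, -0.1, 148.7]
ft_force: [-0.5, 0.1, 0.1]
opening: 85.3
```

Run:
```python
from h import *
log()
for n in ('top','side'): cv2.imwrite(f'raw_{n}1.png',env.capture(n)[:,:,::-1])
u,v=map(int,w2pix('side',[360,190,20])); u2,v2=map(int,w2pix('top',[360,190,20]))
a=crop(cv2.imread('raw_side1.png'),u-25,v-35,50,60,8);b=crop(cv2.imread('raw_top1.png'),u2-25,v2-30,50,60,8)
cv2.imwrite('pics/g1.png',np.hstack([a,b]))
```

```text
2.48 q [ -3.7  27.9 -39.1 127.8  31.5  34.3  -7.6] p [367.  187.3  39.9] [-1.7979e+02 -1.4000e-01  1.4872e+02] F [-0.5  0.1  0.1] op 85.3
```

View pics/g1.png

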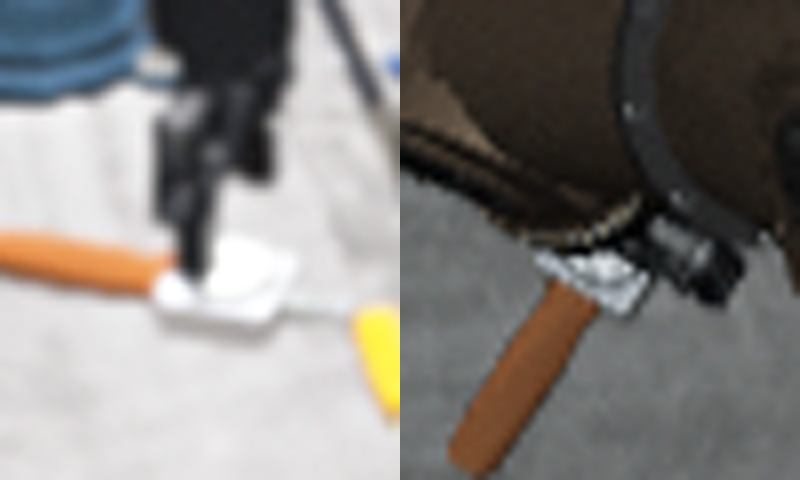

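>>> step_arm(commands=[[0.001,0.002,-0.02,0,0,0],[0,0,-0.012,0,0,0],[0,0,-0.004,0,0,0],[0,0,0,0,0,0]])

```text
clock: 3.08
position: [369.7, 190.0, 5.6]
eef_rot: [180.0, 0.0, 148.7]
ft_force: [0.5, -0.4, -0.0]
opening: 85.1
```

>>> step_arm(commands=[[0,0,0,0,0,0],[0,0,0,0,0,0],[0,0,0,0,0,0],[0,0,0,0,0,0],[0,0,0,0,0,0],[0,0,0,0,0,0]], grip=0.045, newtons=60)

```text
clock: 3.82
position: [369.9, 190.1, 6.0]
eef_rot: [180.0, 0.1, 148.7]
ft_force: [-1.4, -1.4, 10.0]
opening: 52.6
```

Run:
```python
from h import *
log()
```

```text
3.83 q [ -7.7  31.3 -34.7 129.   36.9  29.6 -12.8] p [369.9 190.1   6. ] [1.7996e+02 5.0000e-02 1.4868e+02] F [-1.4 -1.4 10. ] op 52.6
```

>>> step_arm(commands=[[0,0,0.02,0,0,0],[0,0,0.03,0,0,0],[0,0,0.04,0,0,0],[0,-0.03,0.02,0,0,0.05],[-0.006,-0.06,0,0,0,0.1],[-0.006,-0.06,0,0,0,0.1],[-0.006,-0.06,0,0,0,0.1],[-0.006,-0.06,0,0,0,0.1],[-0.006,-0.06,0,0,0,0.1],[-0.006,-0.04,0,0,0,0.1],[0,0,0,0,0,0.1],[0,0,0,0,0,0.05]])

```text
clock: 5.32
position: [332.9, -180.6, 115.2]
eef_rot: [180.0, -0.0, -165.5]
ft_force: [0.3, -0.3, -2.8]
opening: 52.4
```

Run:
```python
from h import *
log()
r=lambda u,v,k,u0,v0:np.array(((u+.5)/k-.5+u0,(v+.5)/k-.5+v0))
C=np.array([406,-316]);a=np.radians(14);X=np.array([np.cos(a),np.sin(a)]);Y=np.array([-np.sin(a),np.cos(a)])
for n,t,s in (('L',(237,325),(345,265)),('R',(398,281),(450,390)),('hole near',(525,345),None)):
    if s is None: continue
    x,e=tri(r(*t,8,350,160),r(*s,8,300,240)); print(n,np.round(x,1),np.round(e,2),'casting xy',(x[:2]-C)@X,(x[:2]-C)@Y)
for n,t in (('L',(237,325)),('R',(398,281)),('E',(178,257))):
    for z in (34,42):
        x=pix2w('top',*r(*t,8,350,160),z)[:2]; print(n,z,np.round(x,1),(x-C)@X,(x-C)@Y)
# predict pads at model
for n,(px,py) in dict(L=(-40,31),R=(-40,-31),E=(0,67)).items():
    w=np.r_[C+px*X+py*Y,34]; print(n,w,'top',w2pix('top',w),'side',w2pix('side',w))
im=env.capture('top')[:,:,::-1]; cv2.imwrite('raw_top2.png',im)
s=env.capture('side')[:,:,::-1]; cv2.imwrite('raw_side2.png',s)
o=env.get_obs()['position'];u,v=map(int,w2pix('top',o+[20,-30,0])); u2,v2=map(int,w2pix('side',o+[0,0,-10]))
print('crops',u-30,v-25,u2-30,v2-30)
cv2.imwrite('pics/p2.png',np.hstack([crop(im,u-30,v-25,60,70,6),crop(s,u2-30,v2-30,60,70,6)]))
```

```text
5.33 q [ 66.7  20.2 -55.5 127.2  24.4  43.7  99.4] p [ 332.9 -180.6  115.2] [ 1.7997e+02 -2.0000e-02 -1.6548e+02] F [ 0.3 -0.3 -2.8] op 52.4
L [ 361.2 -285.9   40.4] [ 0.03 -0.4  -0.33  0.08] casting xy -36.16805620067504 40.02296331898708
R [ 383.8 -363.1   38.9] [ 0.05 -0.5  -0.4   0.1 ] casting xy -32.977994232697284 -40.31736951714364
L 34 [ 360.8 -286.7] -36.72134297414923 39.3710992464134
L 42 [ 359.4 -285.5] -37.83407532237686 40.83719297948021
R 34 [ 382.8 -363.8] -34.099984166853986 -40.75311481289817
R 42 [ 381.2 -362.3] -35.22484532271368 -38.91629305271508
E 34 [ 393.5 -259.1] 1.6168452813485867 58.20415087665446
E 42 [ 391.9 -258.1] 0.32672534733256936 59.583105657315535
L [ 359.68859219 -295.59770831   34.        ] top [381.53825553 200.50723557] side [342.62493544 276.3038588 ]
R [ 374.68774971 -355.75604334   34.        ] top [397.25837229 196.75750719] side [351.97719913 288.39698921]
E [ 389.79123299 -250.99018634   34.        ] top [369.69047264 192.62177951] side [348.09078431 265.81064194]
crops 331 173 296 208
```

View pics/p2.png

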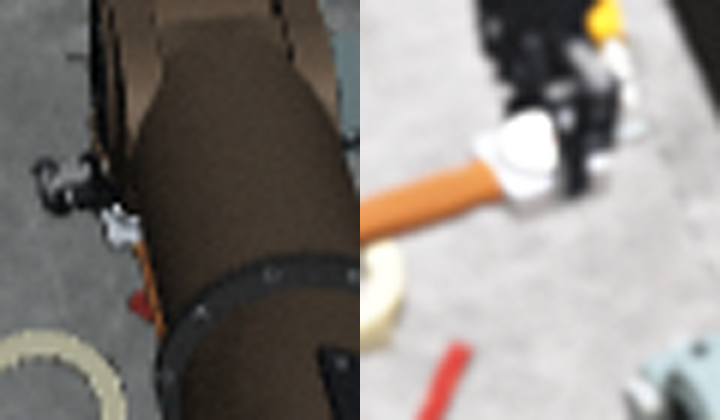

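>>> step_arm(commands=[[-0.02,-0.04,0,0,0,-0.004],[-0.02,-0.045,0,0,0,-0.004],[-0.014,-0.041,0,0,0,0],[0,0,-0.03,0,0,0],[0,0,-0.025,0,0,0],[0,0,0,0,0,0],[0,0,0,0,0,0]])

```text
clock: 6.3
position: [280.1, -305.9, 61.0]
eef_rot: [-180.0, 0.0, -165.9]
ft_force: [-0.5, -0.5, -2.8]
opening: 52.3
```

```bash
cat > sag.py <<'E'
from h import *
from scipy.spatial.transform import Rotation as Rn
from scipy.optimize import least_squares
def sag(name='side',save=None):
    o=log(); s=env.capture(name)[:,:,::-1]
    if save: cv2.imwrite(save,s)
    R=Rn.from_euler('xyz',o['eef_rot'],degrees=True).as_matrix(); xi=-R[:,0]; zi=-R[:,2]
    A=o['position']+9*zi  # axis
    h=cv2.cvtColor(np.ascontiguousarray(s),cv2.COLOR_BGR2HSV); m=((h[...,0]<20)&(h[...,1]>120)&(h[...,2]>90)).astype(np.uint8)
    c=w2pix(name,A-80*xi); yy,xx=np.mgrid[:400,:640]; m[(np.hypot(xx-c[0],yy-c[1])>45)]=0
    n,l,st,ce=cv2.connectedComponentsWithStats(m); i=1+np.argmax(st[1:,4]); v,u=np.nonzero(l==i); P=np.c_[u,v].astype(float); mu=P.mean(0)
    _,S,Vt=np.linalg.svd(P-mu); d=Vt[0]; q=w2pix(name,A-130*xi)-w2pix(name,A-30*xi); d*=np.sign(d@q)
    print(name,'area',len(P),'mid',mu,'pred',c,'dir',np.degrees(np.arctan2(d[1],d[0])),'pred',np.degrees(np.arctan2(q[1],q[0])),'ext',np.ptp((P-mu)@d),'pred',np.hypot(*q))
if __name__=='__main__': sag(save='raw_side3.png')
E
python3 sag.py
```

```text
6.3 q [ 77.4  27.9 -47.5 126.3  33.3  39.  110.5] p [ 280.1 -305.9   61. ] [-1.7998e+02  2.0000e-02 -1.6594e+02] F [-0.5 -0.5 -2.8] op 52.3
side area 252 mid [296.54761905 284.43253968] pred [295.8360785 282.3650657] dir 162.81530003920815 pred 160.46567384808432 ext 30.659890947795617 pred 31.342256217888085
```

Run:
```python
from h import *
s=cv2.imread('raw_side3.png'); k=8; u0,v0=270,240
im=crop(s,u0,v0,95,65,k)
a=np.radians(-165.94+180); x=np.array([np.cos(a),np.sin(a),0]); o=np.array([280.1,-305.9,70.0])
for d,c in((-130,(255,0,0)),(-30,(255,0,0)),(66,(255,0,255)),(30,(255,0,0))):
    p=(w2pix('side',o+d*x)-[u0,v0]+.5)*k-.5; cv2.circle(im,tuple(int(t) for t in p),3,c,-1)
# pad centres estimated
C=np.array([406,-316]);X=x[:2];Y=np.array([-X[1],X[0]])
for px,py in((-40,40),(-40,-40),(-36,62),(-36,-62),(36,-62)):
    p=(w2pix('side',np.r_[C+px*X+py*Y,34 if px==-40 else 0])-[u0,v0]+.5)*k-.5; cv2.circle(im,tuple(int(t) for t in p),3,(0,200,0),-1)
cv2.imwrite('pics/s3.png',im)
```

```text
(no output)
```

View pics/s3.png

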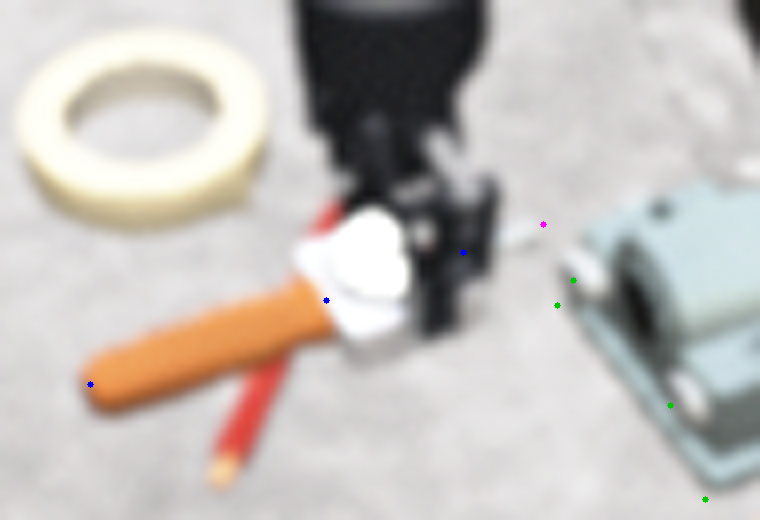

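>>> step_arm(commands=[[0,0,-0.02,0,0,0],[0,0,-0.014,0,0,0],[0,0,0,0,0,0],[0.0019,0.0005,0,0,0,0],[0.0019,0.0005,0,0,0,0],[0,0,0,0,0,0],[0,0,0,0,0,0]])

```text
clock: 7.22
position: [283.4, -305.1, 26.5]
eef_rot: [-180.0, 0.0, -166.0]
ft_force: [-0.6, 0.6, -2.7]
opening: 52.5
```

>>> step_arm(commands=[[0.0019,0.0005,0,0,0,0],[0,0,0,0,0,0]])

```text
clock: 7.48
position: [285.5, -304.5, 26.3]
eef_rot: [-180.0, 0.0, -166.0]
ft_force: [-0.5, -0.8, -3.0]
opening: 52.5
```

>>> step_arm(commands=[[0.0019,0.0005,0,0,0,0],[0,0,0,0,0,0]])

```text
clock: 7.72
position: [287.4, -304.0, 26.3]
eef_rot: [-180.0, 0.0, -165.9]
ft_force: [0.5, -0.6, -2.5]
opening: 52.4
```

>>> step_arm(commands=[[0.0019,0.0005,0,0,0,0],[0,0,0,0,0,0]])

```text
clock: 7.98
position: [289.3, -303.5, 26.3]
eef_rot: [-180.0, 0.0, -165.9]
ft_force: [0.3, 0.0, -3.2]
opening: 52.4
```

>>> step_arm(commands=[[0.0019,0.0005,0,0,0,0],[0,0,0,0,0,0]])

```text
clock: 8.22
position: [291.2, -303.0, 26.4]
eef_rot: [-180.0, 0.0, -165.9]
ft_force: [0.8, -0.1, -2.3]
opening: 52.5
```

>>> step_arm(commands=[[0.0019,0.0005,0,0,0,0],[0,0,0,0,0,0]])

```text
clock: 8.48
position: [293.1, -302.5, 26.3]
eef_rot: [180.0, 0.0, -165.9]
ft_force: [0.6, -0.5, -2.4]
opening: 52.7
```

>>> step_arm(commands=[[0.0019,0.0005,0,0,0,0],[0,0,0,0,0,0]])

```text
clock: 8.72
position: [294.6, -302.0, 26.3]
eef_rot: [180.0, -0.0, -166.0]
ft_force: [0.4, -0.5, -2.1]
opening: 52.1
```

>>> step_arm(commands=[[0.0019,0.0005,0,0,0,0],[0,0,0,0,0,0]])

```text
clock: 8.98
position: [296.2, -301.5, 26.2]
eef_rot: [180.0, -0.0, -166.0]
ft_force: [-2.9, -1.1, -0.5]
opening: 52.4
```

```bash
cat > f.py <<'E'
from h import *
def axf(yaw,n=8):
    a=np.radians(yaw);F=[]
    for _ in range(n): env.capture('side'); F.append(env.get_obs()['ft_force'])
    F=np.array(F); print('axial',F[:,:2]@[np.cos(a),np.sin(a)],'mean',F.mean(0))
    log()
if __name__=='__main__':
    import sys; axf(float(sys.argv[1]),int(sys.argv[2]))
E
python3 f.py 14 4
```

```text
axial [-3.81351235 -3.16431211 -3.81420375 -3.33935223] mean [-3.36518949 -1.10620878 -2.12462403]
9.18 q [ 71.5  31.6 -43.2 126.9  38.4  35.3 104. ] p [ 296.3 -301.6   26.2] [ 1.7999e+02 -3.0000e-02 -1.6597e+02] F [-3.2 -0.9 -1.6] op 52.7
```

>>> step_arm(commands=[[0.0012,0.0003,0,0,0,0],[0.0012,0.0003,0,0,0,0],[0,0,0,0,0,0],[0,0,0,0,0,0],[0,0,0,0,0,0],[0,0,0,0,0,0]])

```text
clock: 9.93
position: [299.0, -300.9, 26.3]
eef_rot: [180.0, -0.0, -166.0]
ft_force: [-3.8, -1.0, -2.7]
opening: 52.5
```

```bash
python3 f.py 14 6
```

```text
axial [-4.27167814 -3.26753346 -3.49666666 -4.3445725  -4.49079049 -4.22489043] mean [-3.97892431 -0.64189597 -2.15173057]
10.22 q [ 71.2  31.7 -43.2 126.7  38.4  35.4 103.8] p [ 299.  -300.9   26.3] [ 179.99   -0.   -165.96] F [-4.2 -0.8 -2.6] op 52.6
```

>>> step_arm(commands=[[-0.0047,-0.0012,0,0,0,0],[-0.0147,-0.0036,0,0,0,0],[0.005,-0.0196,0,0,0,0],[0.005,-0.0196,0,0,0,0],[0.005,-0.0196,0,0,0,0],[0.0044,-0.0188,0,0,0,0],[0,0,0,0,0,0],[0.0038,0.001,0,0,0,0],[0,0,0,0,0,0],[0,0,0,0,0,0]])

```text
clock: 11.48
position: [302.8, -381.8, 26.4]
eef_rot: [180.0, -0.0, -165.9]
ft_force: [-0.4, -1.1, -3.3]
opening: 52.9
```

>>> step_arm(commands=[[0.0019,0.0005,0,0,0,0],[0,0,0,0,0,0]])

```text
clock: 11.72
position: [305.0, -381.7, 26.4]
eef_rot: [-180.0, 0.0, -165.9]
ft_force: [-0.2, -0.2, -3.5]
opening: 52.8
```

>>> step_arm(commands=[[0.0019,0.0005,0,0,0,0],[0,0,0,0,0,0]])

```text
clock: 11.98
position: [306.9, -381.2, 26.3]
eef_rot: [180.0, 0.0, -165.9]
ft_force: [-0.4, -0.3, -2.8]
opening: 52.8
```

>>> step_arm(commands=[[0.0019,0.0005,0,0,0,0],[0,0,0,0,0,0]])

```text
clock: 12.22
position: [308.8, -380.8, 26.3]
eef_rot: [-180.0, 0.0, -165.9]
ft_force: [-0.0, 0.9, -2.5]
opening: 52.7
```

>>> step_arm(commands=[[0.0019,0.0005,0,0,0,0],[0,0,0,0,0,0]])

```text
clock: 12.48
position: [310.7, -380.3, 26.4]
eef_rot: [-180.0, 0.0, -165.9]
ft_force: [0.7, -0.1, -2.1]
opening: 52.4
```

>>> step_arm(commands=[[0.0019,0.0005,0,0,0,0],[0,0,0,0,0,0]])

```text
clock: 12.72
position: [312.6, -379.8, 26.3]
eef_rot: [-180.0, 0.0, -165.9]
ft_force: [-0.1, 0.4, -1.9]
opening: 52.5
```

>>> step_arm(commands=[[0.0019,0.0005,0,0,0,0],[0,0,0,0,0,0]])

```text
clock: 12.98
position: [314.5, -379.3, 26.3]
eef_rot: [-180.0, 0.0, -165.9]
ft_force: [0.1, -1.0, -2.8]
opening: 52.9
```

>>> step_arm(commands=[[0.0019,0.0005,0,0,0,0],[0,0,0,0,0,0]])

```text
clock: 13.22
position: [316.4, -378.8, 26.3]
eef_rot: [180.0, 0.0, -165.9]
ft_force: [0.7, 0.9, -2.4]
opening: 52.7
```

```bash
python3 f.py 14 3
```

```text
axial [-0.05979646 -0.6032955   0.22274315] mean [-0.0705464  -0.32379074 -2.66123933]
13.38 q [ 75.2  36.2 -42.8 117.5  37.8  40.9 112.1] p [ 316.1 -378.8   26.3] [ 179.99   -0.   -165.95] F [ 0.3 -0.2 -3. ] op 52.6
```

>>> step_arm(commands=[[0.0019,0.0005,0,0,0,0],[0,0,0,0,0,0],[0,0,0,0,0,0]])

```text
clock: 13.75
position: [317.8, -378.4, 26.3]
eef_rot: [180.0, -0.0, -166.0]
ft_force: [-1.7, 0.0, -2.5]
opening: 52.5
```

>>> step_arm(commands=[[0.0019,0.0005,0,0,0,0],[0,0,0,0,0,0],[0,0,0,0,0,0]])

```text
clock: 14.12
position: [319.7, -377.9, 26.2]
eef_rot: [180.0, -0.0, -166.0]
ft_force: [-2.3, -1.0, -2.4]
opening: 52.6
```

```bash
python3 f.py 14 3
```

```text
axial [-4.28855417 -3.6844376  -3.50194177] mean [-3.61411641 -1.31536723 -2.48037291]
14.28 q [ 74.8  36.3 -42.8 117.2  37.8  41.  111.8] p [ 319.8 -377.9   26.3] [ 1.7999e+02 -2.0000e-02 -1.6597e+02] F [-3.2 -1.5 -2.5] op 52.8
```

>>> step_arm(commands=[[0.0012,0.0003,0,0,0,0],[0.0008,0.0002,0,0,0,0],[0,0,0,0,0,0],[0,0,0,0,0,0],[0,0,0,0,0,0],[0,0,0,0,0,0]])

```text
clock: 15.02
position: [321.9, -377.3, 26.3]
eef_rot: [180.0, -0.0, -166.0]
ft_force: [-3.5, -1.3, -2.6]
opening: 52.3
```

```bash
python3 f.py 14 6
python3 - <<'E'
from h import *
for n in('side','top'): cv2.imwrite(f'raw_{n}4.png',env.capture(n)[:,:,::-1])
d=cv2.absdiff(cv2.imread('raw_side3.png'),cv2.imread('raw_side4.png'))
# casting shift check in side view: template of casting top/right part
t=cv2.imread('raw_side3.png')[265:302,352:378]
r=cv2.matchTemplate(cv2.imread('raw_side4.png')[255:312,342:388],t,cv2.TM_CCOEFF_NORMED);print(cv2.minMaxLoc(r))
E
```

```text
axial [-3.25074155 -3.0035742  -3.53873186 -3.00376049 -3.86163049 -3.48569699] mean [-3.21789124 -0.97159377 -2.82233507]
15.32 q [ 74.5  36.3 -42.8 117.1  37.8  41.  111.6] p [ 321.9 -377.3   26.3] [ 180.     -0.   -165.96] F [-3.4 -0.9 -2.5] op 52.6
(-0.13880638778209686, 0.9938852190971375, (0, 20), (10, 10))
```

>>> step_arm(commands=[[-0.005,-0.0012,0,0,0,0],[-0.0145,-0.0036,0,0,0,0],[0,0,0.04,0,0,0],[0,0,0.05,0,0,0],[0.0085,0.026,0,0,0,-0.18],[0.0085,0.026,0,0,0,-0.18],[0.0085,0.026,0,0,0,-0.18],[0.0085,0.026,0,0,0,-0.18],[0.0085,0.026,0,0,0,-0.18],[0.0085,0.026,0,0,0,-0.18],[0.0085,0.026,0,0,0,-0.18],[0.0085,0.026,0,0,0,-0.18]])

```text
clock: 16.92
position: [370.5, -173.5, 116.5]
eef_rot: [180.0, 0.0, 111.2]
ft_force: [0.1, -0.4, -2.4]
opening: 52.6
```

>>> step_arm(commands=[[0,0,0,0,0,-0.13],[0,0,0,0,0,0]])

```text
clock: 17.18
position: [370.4, -174.1, 116.5]
eef_rot: [180.0, 0.0, 104.2]
ft_force: [-1.1, 0.1, -3.0]
opening: 52.4
```

```bash
python3 sag.py
```

```text
17.18 q [ 44.9  17.2 -32.5 124.7  13.9  41.5  17.3] p [ 370.4 -174.1  116.5] [1.7997e+02 4.0000e-02 1.0419e+02] F [-1.1  0.1 -3. ] op 52.4
side area 20 mid [325.5  217.35] pred [326.0174858  218.43660101] dir -74.49752233039527 pred -130.7428220560156 ext 7.2798923650577425 pred 20.077650567186915
```

>>> step_arm(commands=[[0,0,-0.04,0,0,0],[0,0,-0.04,0,0,0],[0,0,-0.01,0,0,0],[0,0,0,0,0,0],[0.0005,-0.0019,0,0,0,0],[0.0005,-0.0019,0,0,0,0],[0,0,0,0,0,0],[0,0,0,0,0,0]])

```text
clock: 18.23
position: [371.6, -178.1, 26.6]
eef_rot: [180.0, 0.0, 104.1]
ft_force: [-0.0, 0.1, -3.1]
opening: 53.0
```

>>> step_arm(commands=[[0.0005,-0.0019,0,0,0,0],[0,0,0,0,0,0]])

```text
clock: 18.48
position: [372.0, -180.0, 26.3]
eef_rot: [180.0, 0.0, 104.1]
ft_force: [0.7, 0.3, -2.6]
opening: 52.2
```

>>> step_arm(commands=[[0.0005,-0.0019,0,0,0,0],[0,0,0,0,0,0]])

```text
clock: 18.73
position: [372.5, -181.9, 26.3]
eef_rot: [180.0, -0.0, 104.1]
ft_force: [-0.2, -0.9, -2.2]
opening: 52.6
```

>>> step_arm(commands=[[0.0005,-0.0019,0,0,0,0],[0,0,0,0,0,0]])

```text
clock: 18.98
position: [373.0, -183.8, 26.3]
eef_rot: [180.0, 0.0, 104.1]
ft_force: [-0.1, -0.3, -2.3]
opening: 52.5
```

>>> step_arm(commands=[[0.0005,-0.0019,0,0,0,0],[0,0,0,0,0,0]])

```text
clock: 19.23
position: [373.5, -185.7, 26.3]
eef_rot: [180.0, 0.0, 104.1]
ft_force: [-0.4, 0.1, -2.5]
opening: 52.6
```

Tip now at about y_c ≈ 68; continuing.

>>> step_arm(commands=[[0.0005,-0.0019,0,0,0,0],[0,0,0,0,0,0]])

```text
clock: 19.48
position: [374.0, -187.6, 26.3]
eef_rot: [180.0, 0.0, 104.1]
ft_force: [0.1, -0.9, -2.7]
opening: 52.5
```

>>> step_arm(commands=[[0.0005,-0.0019,0,0,0,0],[0,0,0,0,0,0]])

```text
clock: 19.73
position: [374.5, -189.5, 26.3]
eef_rot: [180.0, 0.0, 104.1]
ft_force: [-0.3, -0.4, -2.7]
opening: 52.6
```

>>> step_arm(commands=[[0.0005,-0.0019,0,0,0,0],[0,0,0,0,0,0]])

```text
clock: 19.98
position: [374.9, -191.0, 26.3]
eef_rot: [-180.0, -0.0, 104.1]
ft_force: [0.0, 2.4, -2.0]
opening: 52.6
```

```bash
python3 f.py 104 2
```

```text
axial [2.29398439 1.48741814] mean [-0.27837539  1.87917571 -2.51333284]
20.07 q [ 40.3  27.2 -26.1 128.1  24.2  29.4   9.5] p [ 374.8 -191.    26.3] [-1.7999e+02 -2.0000e-02  1.0410e+02] F [-0.3  1.5 -2. ] op 52.4
```

>>> step_arm(commands=[[0.0003,-0.0012,0,0,0,0],[0.0003,-0.0012,0,0,0,0],[0.0002,-0.001,0,0,0,0],[0.0002,-0.0008,0,0,0,0],[0,0,0,0,0,0],[0,0,0,0,0,0],[0,0,0,0,0,0],[0,0,0,0,0,0]])

```text
clock: 21.08
position: [376.0, -195.4, 26.3]
eef_rot: [180.0, 0.0, 104.1]
ft_force: [-1.5, 3.0, -2.3]
opening: 52.3
```

```bash
python3 f.py 104 5
python3 - <<'E'
from h import *
for n in('side','top'): cv2.imwrite(f'raw_{n}5.png',env.capture(n)[:,:,::-1])
t=cv2.imread('raw_side3.png')[265:302,352:378]
r=cv2.matchTemplate(cv2.imread('raw_side5.png')[255:312,342:388],t,cv2.TM_CCOEFF_NORMED);print(cv2.minMaxLoc(r))
# stand check: ring circle in raw top0
im=cv2.imread('raw_top0.png')
print('post top',pix2w('top',(94.5)/5-.5+180,(72.5)/5-.5+120,138),'ring outer', [np.round(pix2w('top',(u+.5)/5-.5+180,(v+.5)/5-.5+120,135),1) for u,v in((66,130),(144,130),(104,92),(104,169))])
print([np.round(pix2w('top',(u+.5)/5-.5+180,(v+.5)/5-.5+120,0),1) for u,v in((222,245),)])
# logged kinematic fit
import json
L=[json.loads(l) for l in open('log.jsonl')]; print(len(L))
E
```

```text
axial [3.65813681 4.47392149 3.92577608 3.5203283  3.93795485] mean [-0.30458551  3.94677365 -2.50981319]
21.32 q [ 40.7  27.3 -26.1 127.7  24.2  29.6  10. ] p [ 376.  -195.4   26.3] [180.   -0.  104.1] F [ 0.1  4.1 -2. ] op 52.5
(-0.3325335383415222, 0.9995936155319214, (2, 20), (10, 10))
post top [581.80992554 384.55702646 138.        ] ring outer [array([538.6, 403.3, 135. ]), array([539.1, 346.7, 135. ]), array([567.6, 377.2, 135. ]), array([509.5, 374.1, 135. ])]
[array([487. , 313.1,   0. ])]
13
```

```bash
cat > kin.py <<'E'
from h import *
from scipy.spatial.transform import Rotation as Rn
from scipy.optimize import least_squares
import itertools
def rz(a): return Rn.from_euler('z',a,degrees=True).as_matrix()
def ry(a): return Rn.from_euler('y',a,degrees=True).as_matrix()
def fk(q,p,s):
    b,c,d1,d3,a3,d5,a5,d7,a7,a1=p
    R=rz(s[0]*q[0]+b); t=R@[a1,0,d1]; R=R@ry(q[1]); R=R@rz(s[1]*q[2]); t=t+R@[a3,0,d3]
    R=R@ry(q[3]); R=R@rz(s[2]*q[4]); t=t+R@[a5,0,d5]; R=R@ry(q[5]); R=R@rz(s[3]*q[6]+c); t=t+R@[0,0,d7]+(R@rz(-c)@rz(-s[3]*q[6]))@[a7,0,0]
    return R,t
def res(p,s,D):
    out=[]
    for q,x,e in D:
        R,t=fk(q,p,s); Re=Rn.from_euler('xyz',e,degrees=True).as_matrix()
        out+=list(t-x)+list(300*Rn.from_matrix(Re.T@R).as_rotvec())
    return np.array(out)
def fit():
    D=[json.loads(l) for l in open('log.jsonl')]; best=None
    for s in itertools.product((-1,1),repeat=4):
      for c in (0,90,180,-90):
        f=least_squares(res,[-4,c,300,350,0,350,0,200,0,0],args=(s,D),loss='soft_l1',max_nfev=60)
        r=np.sqrt(np.mean(f.fun**2))
        if best is None or r<best[0]: best=(r,s,f.x)
    return best
if __name__=='__main__':
    r,s,p=fit(); print(r,s,np.round(p,2)); json.dump([list(s),list(p)],open('kin.json','w'))
E
python3 kin.py
```

```text
2.610484280078368 (-1, -1, -1, -1) [ -6.23  83.77 551.07 529.03  24.9  388.92 -16.47 656.93  16.91  -3.01]
```

>>> step_arm(commands=[[-0.0012,0.005,0,0,0,0],[-0.004,0.015,0,0,0,0],[0,0,0.05,0,0,0],[0,0,0.06,0,0,0],[0,0,0.06,0,0,0],[0,0.01,0.06,0,0,0],[0,0.03,0.05,0,0,0.1],[0,0.05,0.02,0,0,0.16],[0,0.05,0,0,0,0.16],[0,0.05,0,0,0,0.16],[0,0.05,0,0,0,0.16],[0,0.05,0,0,0,0.16]])

```text
clock: 22.92
position: [369.8, 116.2, 326.1]
eef_rot: [-179.9, 0.1, 155.9]
ft_force: [2.0, 0.0, -2.5]
opening: 52.3
```

```bash
python3 -c "
from h import *
log()"
```

```text
22.93 q [ 33.3   2.  -58.1 107.6   1.9  71.3  40.6] p [369.8 116.2 326.1] [-1.7992e+02  1.0000e-01  1.5593e+02] F [ 2.   0.  -2.5] op 52.3
```

>>> step_arm(commands=[[0.004,0.05,0,0,0,0.16],[0.004,0.05,0,0,0,0.16],[0.004,0.05,0,0,0,0.16],[0.004,0.02,0,0,0,0.16],[0,0,0,0,0,0.16],[0,0,0,0,0,0.16],[0,0,0,0,0,0.08],[0,0,0,0,0,0],[0,0,0,0.08,-0.12,0],[0,0,0,0.08,-0.12,0],[0,0,0,0.08,-0.12,0],[0,0,0,0,0,0]])

```text
clock: 24.42
position: [382.9, 283.7, 324.8]
eef_rot: [-179.1, 23.7, -144.6]
ft_force: [0.5, -0.5, -2.0]
opening: 52.4
```

```bash
python3 -c "
from h import *
log()"; python3 kin.py
```

```text
24.43 q [ 31.9  -8.  -67.  116.3  -8.8  43.3  94. ] p [382.9 283.7 324.8] [-179.06   23.74 -144.6 ] F [ 0.5 -0.5 -2. ] op 52.4
3.928790459611132 (-1, -1, -1, -1) [-2.9600e+00  8.7050e+01  2.3961e+02  5.5816e+02  3.9000e-01  4.3065e+02
 -6.5700e+00  3.4014e+02  3.7730e+01  1.1400e+01]
```

```bash
cat > kin2.py <<'E'
from kin import *
s=(-1,-1,-1,-1)
lo=np.array([-149.89,-25.12,-72.63,4.76,-75.54,6.69,-157.13]);hi=np.array([149.89,119.58,75.52,147.25,255.54,114.76,157.13])
def fk2(q,p,full=False):
    b,c,d1,d3,a3,d5,a5,d7,a7,a1,o2,o4,o6,o3,o5=p
    q=np.array(q)+[0,o2,o3,o4,o5,o6,0]
    R=rz(-q[0]+b); t=R@[a1,0,d1]; R=R@ry(q[1])@rz(-q[2]); el=t+R@[a3,0,d3]
    R=R@ry(q[3])@rz(-q[4]); w=el+R@[a5,0,d5]; R=R@ry(q[5]); t=w+R@[a7,0,d7]; R=R@rz(-q[6]+c)
    return (R,t,el,w) if full else (R,t)
def res2(p,D):
    out=[]
    for q,x,e in D:
        R,t=fk2(q,p); Re=Rn.from_euler('xyz',e,degrees=True).as_matrix()
        out+=list(t-x)+list(300*Rn.from_matrix(Re.T@R).as_rotvec())
    return np.r_[out,0.3*np.array(p[10:]),0.02*np.array([p[4],p[6],p[8],p[9]])]
def fit2():
    D=[json.loads(l) for l in open('log.jsonl')]; p0=json.load(open('kin.json'))[1]
    f=least_squares(res2,list(p0)+[0]*5,args=(D,)); return f.x,np.sqrt(np.mean(f.fun**2))
if __name__=='__main__':
    p,r=fit2(); print('rms',r,np.round(p,1)); json.dump(list(p),open('kin2.json','w'))
    ring=np.array([538.7,375.2,135.]); rng=np.random.default_rng(0)
    qn=np.array(env.get_obs()['joint_positions'])
    for yaw in (-60,-40,-20,0,12,35,60,80,100,120):
      for tilt in (0,10,30,45):   # approach below horizontal; grasp fixed => tilt only with regrasp
        a=np.radians(yaw);th=np.radians(tilt); d=np.array([np.cos(a)*np.cos(th),np.sin(a)*np.cos(th),-np.sin(th)])
        up=np.array([0,0,1.]); h=np.array([np.cos(a),np.sin(a),0])
        # tool z=d, tool x=-(comp of ind x when tilt=0) ; y=z cross x
        x=-(np.sin(th)*h+np.cos(th)*up); R=np.c_[x,np.cross(d,x),d]
        T=ring+[0,0,30]+9*d
        best=None
        for k in range(14):
            q0=qn if k==0 else rng.uniform(lo,hi)
            g=lambda q: np.r_[fk2(q,p)[1]-T,200*Rn.from_matrix(R.T@fk2(q,p)[0]).as_rotvec(),0.002*(q-qn)]
            f=least_squares(g,np.clip(q0,lo+.1,hi-.1),bounds=(lo+1,hi-1),max_nfev=60)
            e=np.linalg.norm(f.fun[:6]); 
            if e<2 and (best is None or np.abs(f.x-qn).max()<np.abs(best[1]-qn).max()): best=(e,f.x)
        if best: 
            el,w=fk2(best[1],p,True)[2:]; print(yaw,tilt,'e%.1f'%best[0],np.round(best[1]),'elbow',np.round(el),'wrist',np.round(w))
        else: print(yaw,tilt,'none')
E
time python3 kin2.py
```

```text
rms 2.6896816131342165 [ -3.4  85.3 219.6 567.7  -7.7 413.4 -12.3 339.1  16.1  -7.3   1.2  -0.7
  -0.6   1.8   0.6]Traceback (most recent call last):
  File "kin2.py", line 34, in <module>
    f=least_squares(g,np.clip(q0,lo+.1,hi-.1),bounds=(lo+1,hi-1),max_nfev=60)
    return func(*args, **kwargs)
    raise ValueError("Initial guess is outside of provided bounds")
ValueError: Initial guess is outside of provided bounds

real	0m1.721s
user	0m2.068s
sys	0m0.124s
```

```bash
sed -i 's/np.clip(q0,lo+.1,hi-.1)/np.clip(q0,lo+2,hi-2)/' kin2.py; time timeout 500 python3 kin2.py
```

```text
rms 2.6896816131342165 [ -3.4  85.3 219.6 567.7  -7.7 413.4 -12.3 339.1  16.1  -7.3   1.2  -0.7
  -0.6   1.8   0.6]
-60 0 e0.0 [-72.  64.  16.  77.  56.  99. -54.] elbow [185. 472. 460.] wrist [383. 666. 153.]
-60 10 e0.0 [-89.  72.  57.  78.  21.  76. -28.] elbow [ 36. 534. 388.] wrist [388. 665. 216.]
-60 30 e0.0 [-87.  62.  56.  80.  10.  71. -20.] elbow [ 50. 494. 481.] wrist [408. 632. 326.]
-60 45 e0.0 [-66.  45.  15.  82.  31.  74. -38.] elbow [181. 351. 620.] wrist [431. 589. 392.]
-40 0 e0.0 [-88.  64.  36.  96.  58.  70. -58.] elbow [ 40. 502. 467.] wrist [292. 595. 152.]
-40 10 e0.0 [-95.  63.  49.  96.  42.  56. -44.] elbow [-17. 504. 467.] wrist [296. 595. 212.]
-40 30 e0.0 [-81.  46.  28.  96.  46.  59. -41.] elbow [ 85. 396. 610.] wrist [324. 572. 322.]
-40 45 e0.0 [-59.  37.  -1.  95.  51.  65. -40.] elbow [194. 282. 667.] wrist [363. 540. 392.]
-20 0 e0.0 [-51.  57. -26. 113. 104. 109. -79.] elbow [323. 344. 524.] wrist [230. 492. 150.]
-20 10 e0.0 [-109.   76.   75.  114.   30.   17.  -33.] elbow [-156.  524.  342.] wrist [237. 500. 215.]
-20 30 e0.0 [-89.  42.  36.
[... 2217 characters left out ...]
25.] elbow [439. -97. 557.] wrist [604.  54. 209.]
100 30 e0.0 [  -4.   40.  -15.  104.  -66.   60. -138.] elbow [365.   3. 649.] wrist [600.  90. 320.]
100 45 e0.0 [ 20.  52. -70. 101.   8.  38. 153.] elbow [ 408. -183.  560.] wrist [593. 152. 403.]
120 0 e0.0 [  -6.   61.  -13.   86.  -67.   95. -129.] elbow [490.  18. 493.] wrist [712.  94. 152.]
120 10 e0.0 [  -7.   56.  -10.   87.  -63.   90. -131.] elbow [464.  29. 535.] wrist [711.  97. 210.]
120 30 e0.0 [ -10.   47.  -10.   88.  -52.   78. -141.] elbow [407.  45. 606.] wrist [694. 129. 320.]
120 45 e0.0 [ -24.   41.    7.   88.  -51.   76. -143.] elbow [346. 128. 645.] wrist [670. 173. 391.]
real	2m10.700s
user	2m10.890s
sys	0m0.073s
```

```bash
cat > plan.py <<'E'
from kin2 import *
p=json.load(open('kin2.json')); ring=np.array([538.7,375.2,135.])
def Rh(yaw):
    a=np.radians(yaw); d=np.array([np.cos(a),np.sin(a),0]); x=np.array([0,0,-1.]); return np.c_[x,np.cross(d,x),d],d
def ik(T,R,q0,ref,w=0.01):
    mid=(lo+hi)/2
    g=lambda q: np.r_[fk2(q,p)[1]-T,200*Rn.from_matrix(R.T@fk2(q,p)[0]).as_rotvec(),w*(q-ref)]
    f=least_squares(g,np.clip(q0,lo+5,hi-5),bounds=(lo+3,hi-3),max_nfev=80); return f.x,np.linalg.norm(f.fun[:6])
def jac(q):
    R0,t0=fk2(q,p); J=np.zeros((6,7))
    for i in range(7):
        dq=q.copy(); dq[i]+=.1; R,t=fk2(dq,p); J[:3,i]=(t-t0)/.1; J[3:,i]=200*Rn.from_matrix(R@R0.T).as_rotvec()/.1
    return J
def follow(q,poses):
    Q=[q.copy()]
    for R,t in poses:
        for _ in range(4):
            Rc,tc=fk2(q,p); e=np.r_[t-tc,200*Rn.from_matrix(R@Rc.T).as_rotvec()]; J=jac(q)
            q=np.clip(q+J.T@np.linalg.solve(J@J.T+4*np.eye(6)*.1,e),lo,hi)
        Q.append(q.copy())
    return np.array(Q),np.linalg.norm(e)
if __name__=='__main__':
    qn=np.array(env.get_obs()['joint_positions'])
    for yaw in (12,25,35,45):
        R,d=Rh(yaw)
        for q0 in ([-30,57,-30,130,145,100,-70],[0,60,-55,130,150,90,-45]):
            pre,e1=ik(ring+[0,0,150]+9*d,R,np.array(q0,float),np.array(q0,float))
            fin,e2=ik(ring+[0,0,30]+9*d,R,pre,pre)
            path=[qn+(pre-qn)*s for s in np.linspace(0,1,37)[1:]]
            poses=[fk2(q,p) for q in path]; Q,e=follow(qn.copy(),poses)
            F,ef=follow(Q[-1].copy(),[(R,ring+[0,0,150-12*k]+9*d) for k in range(1,11)])
            print(yaw,'pre',np.round(pre),'%.1f'%e1,'fin',np.round(fin),'%.1f'%e2,'\n  follow end',np.round(Q[-1]),'%.1f'%e,'down',np.round(F[-1]),'%.1f'%ef,'\n  tcp',[np.round(poses[k][1]).tolist() for k in (5,11,17,23,29,35)],'wr',[np.round(fk2(path[k],p,True)[3]).tolist() for k in(11,23,35)])
E
python3 plan.py
```

```text
12 pre [-32.  41. -38. 135. 138. 100. -72.] 0.0 fin [-39.  57. -28. 135. 142. 112. -84.] 0.0 
  follow end [-26.  45. -47. 135. 139. 105. -66.] 0.0 down [-33.  60. -36. 135. 145. 115. -76.] 12.9 
  tcp [[365.0, 177.0, 264.0], [390.0, 87.0, 241.0], [458.0, 49.0, 248.0], [537.0, 91.0, 269.0], [581.0, 213.0, 285.0], [548.0, 377.0, 285.0]] wr [[303.0, 224.0, 539.0], [287.0, 274.0, 406.0], [214.0, 313.0, 270.0]]
12 pre [-20.  51. -59. 135. 142. 112. -57.] 0.0 fin [-39.  57. -28. 135. 142. 112. -84.] 0.0 
  follow end [-26.  45. -49. 135. 140. 106. -65.] 0.0 down [-33.  60. -37. 135. 145. 115. -76.] 13.9 
  tcp [[356.0, 176.0, 258.0], [383.0, 86.0, 236.0], [460.0, 55.0, 242.0], [544.0, 109.0, 259.0], [583.0, 233.0, 274.0], [548.0, 377.0, 285.0]] wr [[307.0, 229.0, 534.0], [288.0, 278.0, 404.0], [214.0, 316.0, 272.0]]
25 pre [-24.  40. -35. 141. 158.  95. -74.] 0.0 fin [-30.  58. -26. 140. 165. 112. -79.] 0.0 
  follow end [-13.  47. -55. 141. 159. 100. -58.] 0.0 down [-19.  65. -45. 140. 170. 115. -60.] 4.5 
  tcp [[378.0, 154.0, 264.0], [415.0, 52.0, 247.0], [493.0, 15.0, 262.0], [574.0, 
[... 1485 characters left out ...]
0. 141. 184.  75. -45.] 0.0 down [  7.  72. -59. 141. 198.  86. -38.] 0.0 
  tcp [[412.0, 121.0, 274.0], [477.0, 5.0, 276.0], [571.0, -23.0, 305.0], [649.0, 57.0, 326.0], [652.0, 216.0, 317.0], [545.0, 382.0, 285.0]] wr [[323.0, 170.0, 529.0], [331.0, 154.0, 393.0], [302.0, 145.0, 270.0]]
45 pre [ 12.  55. -69. 141. 185.  76. -46.] 0.0 fin [  7.  72. -58. 141. 198.  86. -39.] 0.0 
  follow end [ 14.  58. -73. 141. 183.  75. -41.] 8.7 down [  9.  74. -62. 141. 197.  85. -35.] 0.0 
  tcp [[406.0, 150.0, 259.0], [467.0, 63.0, 232.0], [555.0, 53.0, 224.0], [624.0, 128.0, 225.0], [627.0, 259.0, 241.0], [545.0, 382.0, 285.0]] wr [[328.0, 177.0, 520.0], [329.0, 161.0, 391.0], [297.0, 150.0, 274.0]]
```

```bash
cat > plan2.py <<'E'
from plan import *
import sys
def pts(q):
    R,t,el,w=fk2(q,p,True); xi=-R[:,0];zi=-R[:,2];o=t+9*zi
    return dict(tip=o+66*xi,hend=o-130*xi,tcp=t,palm=t-100*R[:,2],w=w,el=el)
def bladeclear(P):
    m=1e9
    for k,x in P.items():
        r=60 if k in('w','palm','el') else 20
        if x[0]>470-r and x[0]<505+r and x[1]<330+r:
            h=-55+np.sqrt(max(385**2-(x[1]+70)**2,0)); m=min(m,x[2]-r-h)
    return m
def run(yaw,A,B,N,q0,zpre=160,k0=0):
    R,d=Rh(yaw); pre,e=ik(ring+[0,0,zpre]+9*d,R,np.array(q0,float),np.array(q0,float))
    qn=np.array(env.get_obs()['joint_positions']); S=np.linspace(0,1,N+1)[1:]
    path=[qn+(pre-qn)*s+np.array([-A*np.sin(np.pi*s),-B*np.sin(np.pi*s),0,0,0,0,0]) for s in S]
    return pre,e,path
if __name__=='__main__':
    for yaw in (25,35):
      for q0 in ([-20,45,-35,135,160,95,-70],[0,55,-60,138,165,95,-50]):
        for A in (0,40,60,80):
          for B in (0,20,35):
            pre,e,path=run(yaw,A,B,40,q0)
            PP=[pts(q) for q in path]; lowz=min(min(x[2] for x in P.values()) for P in PP); bc=min(map(bladeclear,PP))
            ok=all(((q>lo+1)&(q<hi-1)).all() for q in path)
            if bc>15 and ok: print(yaw,A,B,np.round(pre),'%.1f'%e,'minz %.0f blade %.0f'%(lowz,bc),'maxy %.0f minx %.0f'%(max(max(x[1] for x in P.values()) for P in PP),min(P['tcp'][0] for P in PP)),[np.round(PP[k]['hend']).tolist() for k in (9,19,29)])
E
python3 plan2.py
```

```text
25 0 35 [-22.  39. -39. 140. 158.  94. -71.] 0.0 minz 165 blade 102 maxy 379 minx 350 [[244.0, 62.0, 336.0], [312.0, -16.0, 440.0], [504.0, 75.0, 429.0]]
25 40 0 [-22.  39. -39. 140. 158.  94. -71.] 0.0 minz 165 blade 220 maxy 441 minx 295 [[215.0, 173.0, 238.0], [308.0, 224.0, 218.0], [442.0, 326.0, 194.0]]
25 40 20 [-22.  39. -39. 140. 158.  94. -71.] 0.0 minz 165 blade 290 maxy 415 minx 278 [[204.0, 172.0, 296.0], [289.0, 212.0, 350.0], [433.0, 321.0, 330.0]]
25 40 35 [-22.  39. -39. 140. 158.  94. -71.] 0.0 minz 165 blade 290 maxy 399 minx 245 [[186.0, 170.0, 336.0], [249.0, 188.0, 440.0], [408.0, 304.0, 429.0]]
25 60 0 [-22.  39. -39. 140. 158.  94. -71.] 0.0 minz 165 blade 290 maxy 544 minx 211 [[166.0, 220.0, 238.0], [213.0, 316.0, 218.0], [349.0, 424.0, 194.0]]
25 60 20 [-22.  39. -39. 140. 158.  94. -71.] 0.0 minz 165 blade 290 maxy 501 minx 188 [[155.0, 216.0, 296.0], [199.0, 298.0, 350.0], [341.0, 417.0, 330.0]]
25 60 35 [-22.  39. -39. 140. 158.  94. -71.] 0.0 minz 165 blade 290 maxy 464 minx 149 [[139.0, 210.0, 336.0], [170.0, 262.0, 440.0], [321.0, 395.0, 429.0]]
25 80 
[... 4579 characters left out ...]
 minx 194 [[183.0, 220.0, 294.0], [224.0, 333.0, 347.0], [353.0, 450.0, 298.0]]
35 60 35 [  1.  50. -65. 142. 171.  89. -50.] 0.0 minz 165 blade 189 maxy 537 minx 149 [[165.0, 215.0, 336.0], [188.0, 303.0, 445.0], [333.0, 439.0, 396.0]]
35 80 0 [  1.  50. -65. 142. 171.  89. -50.] 0.0 minz 152 blade 189 maxy 644 minx 50 [[133.0, 263.0, 233.0], [106.0, 407.0, 205.0], [235.0, 525.0, 164.0]]
35 80 20 [  1.  50. -65. 142. 171.  89. -50.] 0.0 minz 165 blade 189 maxy 615 minx 32 [[123.0, 258.0, 294.0], [96.0, 389.0, 347.0], [233.0, 523.0, 298.0]]
35 80 35 [  1.  50. -65. 142. 171.  89. -50.] 0.0 minz 165 blade 189 maxy 584 minx 1 [[108.0, 249.0, 336.0], [73.0, 349.0, 445.0], [216.0, 507.0, 396.0]]
```

```bash
cat > rows.py <<'E'
from plan2 import *
def rows(path,q,n=12):
    R0,t0=fk2(q,p); out=[]
    for x in path[:n]:
        R,t=fk2(x,p); out.append(np.r_[(t-t0)/1000,Rn.from_matrix(R@R0.T).as_rotvec()]); R0,t0=R,t
    o=np.array(out); print(np.round(o,3).tolist()); print('max',np.linalg.norm(o[:,:3],axis=1).max(),np.linalg.norm(o[:,3:],axis=1).max())
if __name__=='__main__':
    pre,e,path=run(30,40,20,36,[-20,45,-35,135,165,92,-70]); print(np.round(pre),e)
    PP=[pts(q) for q in path]; print(min(map(bladeclear,PP)),[{k:np.round(v).tolist() for k,v in PP[i].items() if k in('tcp','hend')} for i in (11,23,35)])
    qn=np.array(env.get_obs()['joint_positions']); rows(path,qn)
    Q,e=follow(qn.copy(),[fk2(x,p) for x in path]); print('sim',np.round(Q[[12,24,36]]),e)
    json.dump([x.tolist() for x in path],open('path.json','w'))
E
python3 rows.py
```

```text
[-18.  38. -38. 142. 167.  90. -72.] 0.00039473422932993763
289.99971207257187 [{'hend': [239.0, 169.0, 321.0], 'tcp': [300.0, 272.0, 371.0]}, {'hend': [403.0, 289.0, 365.0], 'tcp': [403.0, 367.0, 469.0]}, {'hend': [539.0, 375.0, 165.0], 'tcp': [546.0, 380.0, 295.0]}]
[[-0.022, 0.003, -0.006, -0.06, -0.001, 0.029], [-0.019, 0.0, -0.004, -0.059, -0.01, 0.026], [-0.016, -0.001, -0.002, -0.056, -0.02, 0.024], [-0.013, -0.002, 0.0, -0.052, -0.029, 0.021], [-0.01, -0.003, 0.002, -0.047, -0.037, 0.019], [-0.007, -0.003, 0.004, -0.041, -0.045, 0.017], [-0.005, -0.002, 0.006, -0.034, -0.051, 0.016], [-0.002, -0.002, 0.008, -0.027, -0.056, 0.014], [-0.0, -0.001, 0.009, -0.019, -0.06, 0.013], [0.002, 0.0, 0.01, -0.012, -0.063, 0.012], [0.003, 0.002, 0.011, -0.004, -0.065, 0.012], [0.004, 0.003, 0.012, 0.003, -0.066, 0.011]]
max 0.02285318118912322 0.06678367891329011
sim [[  14.  -25.  -65.  125.   20.   40.   74.]
 [  28.  -25.  -73.  135.  117.   36.  -34.]
 [  92.  -25.  -73.  147.  190.   90. -125.]] 535.7209334786392
```

```bash
cat > simtest.py <<'E'
from rows import *
L=[json.loads(l) for l in open('log.jsonl')]
def poses_from(q,cmds):
    R,t=fk2(q,p); out=[]
    for c in cmds: t=t+1000*np.array(c[:3]); R=Rn.from_rotvec(c[3:]).as_matrix()@R; out.append((R,t))
    return out
q=np.array(L[-3][0])
c1=[[-.0012,.005,0,0,0,0],[-.004,.015,0,0,0,0],[0,0,.05,0,0,0],[0,0,.06,0,0,0],[0,0,.06,0,0,0],[0,.01,.06,0,0,0],[0,.03,.05,0,0,.1],[0,.05,.02,0,0,.16]]+[[0,.05,0,0,0,.16]]*4
Q,e=follow(q.copy(),poses_from(q,c1)); print('sim',np.round(Q[-1],1),e,'real',np.round(L[-2][0],1))
q=np.array(L[-2][0]); c2=[[.004,.05,0,0,0,.16]]*3+[[.004,.02,0,0,0,.16],[0,0,0,0,0,.16],[0,0,0,0,0,.16],[0,0,0,0,0,.08],[0]*6]+[[0,0,0,.08,-.12,0]]*3
Q,e=follow(q.copy(),poses_from(q,c2)); print('sim',np.round(Q[-1],1),e,'real',np.round(L[-1][0],1))
q=np.array(json.loads('[60.585,24.895,1.432,90.138,-0.665,64.973,-4.303]')); c0=[[.01,.061,0,0,0,.18]]*12
Q,e=follow(q.copy(),poses_from(q,c0)); print('sim',np.round(Q[-1],1),e,'real',np.round(L[0][0],1))
E
python3 simtest.py
```

```text
sim [ 32.5   2.8 -59.4 107.3   3.4  71.9  38.1] 0.13757268396565694 real [ 33.3   2.  -58.1 107.6   1.9  71.3  40.6]
sim [ 30.4  -6.7 -66.2 115.1  -9.8  44.1  94.3] 3.2903081253855175 real [ 31.9  -8.  -67.  116.3  -8.8  43.3  94. ]
sim [ 10.4   9.  -50.  117.   10.   57.3  12.8] 0.10655922180209446 real [ 15.7   8.6 -49.4 116.2   7.8  58.4  20.1]
```

```bash
cat > emit.py <<'E'
from search import *
import sys
o=task(2232); poses=[(np.array(a),np.array(b)) for a,b in o[8]]; json.dump(o[8],open('poses.json','w'))
Q,E=follow(QN.copy(),poses); print(np.round(E,0).tolist())
for i in (12,24,36,40,52): print(i,np.round(Q[i]),{k:np.round(v).tolist() for k,v in pts(Q[i]).items()})
R0,t0=fk2(QN,p)
for i,(R,t) in enumerate(poses[:41]):
    print(i,[round(float(x),3) for x in np.r_[(t-t0)/1000,Rn.from_matrix(R@R0.T).as_rotvec()]]); R0,t0=R,t
E
python3 emit.py
```

```text
[1.0, 2.0, 3.0, 20.0, 18.0, 4.0, 3.0, 2.0, 2.0, 2.0, 2.0, 1.0, 1.0, 1.0, 1.0, 1.0, 1.0, 1.0, 1.0, 1.0, 1.0, 1.0, 1.0, 1.0, 1.0, 1.0, 1.0, 1.0, 1.0, 1.0, 2.0, 2.0, 2.0, 2.0, 2.0, 2.0, 2.0, 2.0, 2.0, 2.0, 0.0, 0.0, 1.0, 1.0, 1.0, 1.0, 1.0, 0.0, 0.0, 0.0, 0.0, 0.0]
12 [ -5.  21. -59.  92.  38.  76.  52.] {'tip': [543.0, 340.0, 362.0], 'hend': [383.0, 232.0, 325.0], 'tcp': [492.0, 302.0, 341.0], 'palm': [462.0, 314.0, 436.0], 'w': [396.0, 357.0, 662.0], 'el': [206.0, -1.0, 746.0]}
24 [-37.  35. -37.  91.  74.  95.  13.] {'tip': [623.0, 357.0, 352.0], 'hend': [475.0, 270.0, 257.0], 'tcp': [579.0, 322.0, 315.0], 'palm': [514.0, 379.0, 366.0], 'w': [362.0, 527.0, 478.0], 'el': [276.0, 176.0, 678.0]}
36 [-43.  39. -29. 119. 113.  95. -48.] {'tip': [581.0, 382.0, 366.0], 'hend': [564.0, 324.0, 180.0], 'tcp': [584.0, 361.0, 303.0], 'palm': [486.0, 378.0, 307.0], 'w': [251.0, 426.0, 301.0], 'el': [275.0, 220.0, 659.0]}
40 [-39.  38. -32. 132. 129.  97. -73.] {'tip': [539.0, 375.0, 361.0], 'hend': [539.0, 375.0, 165.0], 'tcp': [548.0, 376.0, 295.0], 'palm': [448.0, 365.0, 295.0], 'w': [210.0, 34
[... 1504 characters left out ...]
 [0.003, 0.002, 0.0, 0.003, -0.072, 0.013]
27 [0.003, 0.003, -0.0, 0.009, -0.071, 0.02]
28 [0.002, 0.003, -0.0, 0.016, -0.068, 0.026]
29 [0.001, 0.003, -0.001, 0.022, -0.065, 0.032]
30 [0.001, 0.003, -0.001, 0.029, -0.061, 0.038]
31 [-0.0, 0.004, -0.002, 0.036, -0.056, 0.044]
32 [-0.001, 0.004, -0.002, 0.043, -0.05, 0.049]
33 [-0.003, 0.004, -0.002, 0.05, -0.044, 0.054]
34 [-0.004, 0.004, -0.002, 0.057, -0.037, 0.058]
35 [-0.005, 0.004, -0.003, 0.063, -0.03, 0.062]
36 [-0.007, 0.004, -0.002, 0.069, -0.023, 0.065]
37 [-0.008, 0.004, -0.002, 0.075, -0.015, 0.068]
38 [-0.01, 0.004, -0.002, 0.08, -0.007, 0.07]
39 [-0.012, 0.003, -0.001, 0.085, 0.001, 0.072]
40 [-0.0, -0.0, -0.0, 0.0, -0.0, -0.0]
```

>>> step_arm(commands=[[0.003,0.004,0.011,-0.003,0.016,0.015],[0.005,0.003,0.009,-0.007,0.016,0.011],[0.006,0.002,0.007,-0.012,0.015,0.007],[0.008,0.002,0.005,-0.017,0.014,0.002],[0.009,0.002,0.003,-0.022,0.012,-0.002],[0.01,0.001,0.001,-0.026,0.01,-0.006],[0.01,0.001,0,-0.031,0.007,-0.01],[0.011,0.002,-0.002,-0.035,0.003,-0.014],[0.011,0.002,-0.003,-0.038,-0.001,-0.017],[0.011,0.002,-0.004,-0.041,-0.005,-0.02],[0.011,0.002,-0.004,-0.043,-0.01,-0.022],[0.01,0.002,-0.005,-0.045,-0.015,-0.025]])

```text
clock: 25.92
position: [493.3, 311.0, 342.1]
eef_rot: [-166.5, 10.2, -146.7]
ft_force: [0.8, -0.7, -3.2]
opening: 52.3
```

```bash
python3 -c "
from h import *
log()"
```

```text
25.93 q [ -3.9  21.3 -58.8  92.   35.9  76.5  53. ] p [493.3 311.  342.1] [-166.46   10.17 -146.69] F [ 0.8 -0.7 -3.2] op 52.3
```

Matches the prediction (q within 2°, TCP within 10 mm). Continue with rows 12–35.

>>> step_arm(commands=[[0.01,0.002,-0.005,-0.046,-0.021,-0.026],[0.009,0.002,-0.004,-0.046,-0.027,-0.027],[0.009,0.002,-0.004,-0.046,-0.033,-0.028],[0.008,0.002,-0.004,-0.044,-0.039,-0.028],[0.008,0.002,-0.003,-0.043,-0.044,-0.027],[0.007,0.002,-0.002,-0.04,-0.05,-0.026],[0.007,0.002,-0.002,-0.037,-0.055,-0.024],[0.006,0.001,-0.001,-0.034,-0.06,-0.021],[0.006,0.002,-0.001,-0.029,-0.064,-0.018],[0.006,0.002,0,-0.025,-0.067,-0.014],[0.005,0.002,0,-0.02,-0.07,-0.009],[0.005,0.002,0,-0.015,-0.072,-0.004]])

```text
clock: 27.42
position: [577.8, 336.7, 315.7]
eef_rot: [-127.2, 28.9, -150.5]
ft_force: [0.8, -1.0, -2.8]
opening: 52.5
```

>>> step_arm(commands=[[0.004,0.002,0,-0.009,-0.073,0.001],[0.004,0.002,0,-0.004,-0.073,0.007],[0.003,0.002,0,0.003,-0.072,0.013],[0.003,0.003,0,0.009,-0.071,0.02],[0.002,0.003,0,0.016,-0.068,0.026],[0.001,0.003,-0.001,0.022,-0.065,0.032],[0.001,0.003,-0.001,0.029,-0.061,0.038],[0,0.004,-0.002,0.036,-0.056,0.044],[-0.001,0.004,-0.002,0.043,-0.05,0.049],[-0.003,0.004,-0.002,0.05,-0.044,0.054],[-0.004,0.004,-0.002,0.057,-0.037,0.058],[-0.005,0.004,-0.003,0.063,-0.03,0.062]])

```text
clock: 28.92
position: [581.0, 376.7, 302.3]
eef_rot: [-101.4, 72.5, -108.6]
ft_force: [0.2, -0.1, -3.4]
opening: 52.9
```

```bash
python3 -c "
from h import *
log()"
```

```text
28.93 q [-45.3  39.9 -32.1 121.7 107.  100.4 -46. ] p [581.  376.7 302.3] [-101.43   72.53 -108.63] F [ 0.2 -0.1 -3.4] op 52.9
```

```bash
cat > rem.py <<'E'
from plan import *
import sys
def rem(z,yaw=6.2,off=8):
    o=env.get_obs(); R0=Rn.from_euler('xyz',o['eef_rot'],degrees=True).as_matrix(); R,d=Rh(yaw)
    T=ring*[1,1,0]+[0,0,z]+off*d; print('dpos',np.round(T-o['position'],1),'rotvec',np.round(Rn.from_matrix(R@R0.T).as_rotvec(),3),'q',np.round(o['joint_positions'],1))
if __name__=='__main__': rem(*map(float,sys.argv[1:]))
E
python3 rem.py 295
```

```text
dpos [-34.3  -0.6  -7.3] rotvec [ 0.299 -0.063  0.232] q [-45.3  39.9 -32.1 121.7 107.  100.4 -46. ]
```

>>> step_arm(commands=[[-0.007,0,-0.001,0.06,-0.013,0.046],[-0.007,0,-0.001,0.06,-0.013,0.046],[-0.007,0,-0.001,0.06,-0.013,0.046],[-0.007,0,-0.002,0.06,-0.012,0.047],[-0.006,0,-0.002,0.059,-0.012,0.047],[0,0,0,0,0,0],[0,0,0,0,0,0]])

```text
clock: 29.8
position: [547.2, 373.8, 296.4]
eef_rot: [-123.3, 89.5, -117.5]
ft_force: [-0.1, 0.3, -2.6]
opening: 52.6
```

```bash
python3 rem.py 295
python3 - <<'E'
from h import *
log()
for n in('side','top'): cv2.imwrite(f'raw_{n}6.png',env.capture(n)[:,:,::-1])
t=cv2.imread('raw_top6.png');s=cv2.imread('raw_side6.png')
u,v=map(int,w2pix('top',[538.7,375.2,200]));u2,v2=map(int,w2pix('side',[538.7,375.2,230]))
print(u-33,v-35,u2-33,v2-35); k=6
a=crop(t,u-33,v-35,66,70,k);b=crop(s,u2-33,v2-35,66,70,k)
for z,c in((135,(0,255,0)),(265,(255,0,255)),(165,(255,255,0)),(361,(0,0,255))):
    for im,n,o in((a,'top',(u-33,v-35)),(b,'side',(u2-33,v2-35))):
        q=(w2pix(n,[538.7,375.2,z])-o+.5)*k-.5; cv2.circle(im,tuple(int(x) for x in q),2,c,-1)
cv2.imwrite('pics/h6.png',np.hstack([a,b]))
E
```

```text
dpos [-0.5  2.2 -1.4] rotvec [ 0.009 -0.004  0.006] q [-43.1  40.4 -34.2 134.9 119.5 104.2 -70.9]
29.8 q [-43.1  40.4 -34.2 134.9 119.5 104.2 -70.9] p [547.2 373.8 296.4] [-123.29   89.45 -117.45] F [-0.1  0.3 -2.6] op 52.6
163 105 311 91
```

View pics/h6.png

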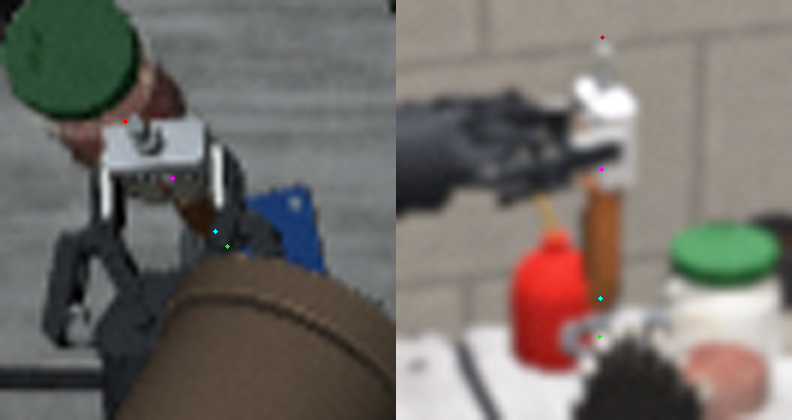

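>>> step_arm(commands=[[0,0.0025,-0.006,0.009,-0.004,0.006],[0,0.0025,-0.008,0,0,0],[0,0,-0.006,0,0,0],[0,0,0,0,0,0],[0,0,0,0,0,0]])

```text
clock: 30.52
position: [547.2, 376.4, 277.7]
eef_rot: [-80.4, 89.9, -74.4]
ft_force: [-0.2, 0.2, -3.2]
opening: 52.9
```

```bash
python3 rem.py 275
python3 - <<'E'
from h import *
o=log()
for n in('side','top'): cv2.imwrite(f'raw_{n}7.png',env.capture(n)[:,:,::-1])
t=cv2.imread('raw_top7.png');s=cv2.imread('raw_side7.png')
k=12; P=[538.7,375.2,140]
u,v=map(int,w2pix('top',P));u2,v2=map(int,w2pix('side',P))
a=crop(t,u-18,v-18,32,36,k);b=crop(s,u2-16,v2-24,32,36,k); t0=crop(cv2.imread('raw_top0.png'),u-18,v-18,32,36,k)
for im,n,of in((a,'top',(u-18,v-18)),(b,'side',(u2-16,v2-24))):
    for th in np.linspace(0,2*np.pi,24,endpoint=False):
        for r in (29,):
            q=(w2pix(n,[538.7+r*np.cos(th),375.2+r*np.sin(th),135])-of+.5)*k-.5; cv2.circle(im,tuple(int(x) for x in q),1,(0,255,0),-1)
    ax=o['position'].copy(); ax[0]-=8; ax[2]-=130
    q=(w2pix(n,ax)-of+.5)*k-.5; cv2.circle(im,tuple(int(x) for x in q),3,(255,0,255),-1)
print(of,a.shape)
cv2.imwrite('pics/h7.png',np.hstack([a,b]))
E
```

```text
dpos [-0.5 -0.3 -2.7] rotvec [0.002 0.001 0.002] q [-43.8  43.4 -33.4 134.9 120.4 106.5 -73.3]
30.52 q [-43.8  43.4 -33.4 134.9 120.4 106.5 -73.3] p [547.2 376.4 277.7] [-80.44  89.85 -74.37] F [-0.2  0.2 -3.2] op 52.9
(328, 121) (432, 384, 3)
```

View pics/h7.png

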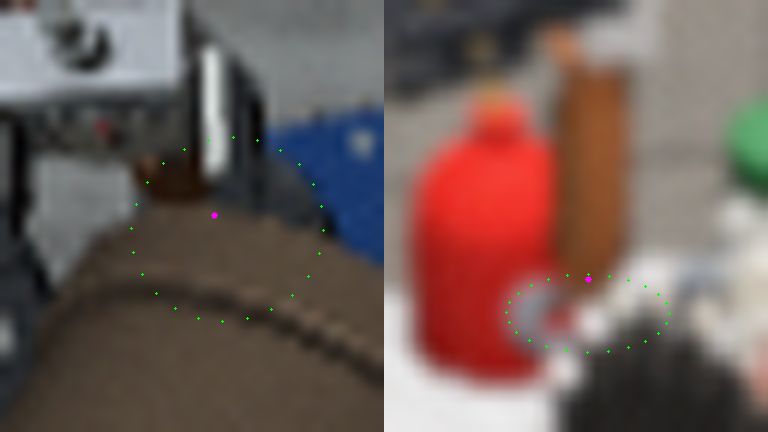

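Run:
```python
from h import *
o=env.get_obs()['position']; print(o)
t=cv2.imread('raw_top7.png'); c=[o[0]-8+2,o[1],o[2]+30]; u,v=w2pix('top',c); print('pred head top centre',u,v)
g=t.min(2).astype(int); U,V=int(u),int(v); w=g[V-14:V+14,U-16:U+20]
m=(w>135).astype(np.uint8); n,l,s,ce=cv2.connectedComponentsWithStats(m)
for i in np.argsort(-s[1:,4])[:3]+1: print(s[i],ce[i]+[U-16,V-14])
cor=[w2pix('top',[o[0]-8+a,o[1]+b,o[2]+30]) for a,b in((15,27),(15,-27),(-11,27),(-11,-27))]; print(np.round(cor,1))
k=14; im=crop(t,U-16,V-16,34,30,k)
for q in cor+[np.array(w2pix('top',[o[0]-8,o[1],o[2]+66])),np.array(w2pix('top',[o[0]-8,o[1],o[2]+44]))]: cv2.circle(im,tuple(int(x) for x in (q-[U-16,V-16]+.5)*k-.5),3,(0,0,255),-1)
cv2.imwrite('pics/h7b.png',im)
```

```text
[547.17548761 376.35068671 278.00815669]
pred head top centre 187.63243295805162 129.52199205631206
[10 11 16 17 93] [188.23655914 131.15053763]
[28 16  2 10 14] [199.28571429 136.35714286]
[[179.6 125.6]
 [196.1 125.8]
 [179.1 133.2]
 [195.7 133.4]]
```

View pics/h7b.png

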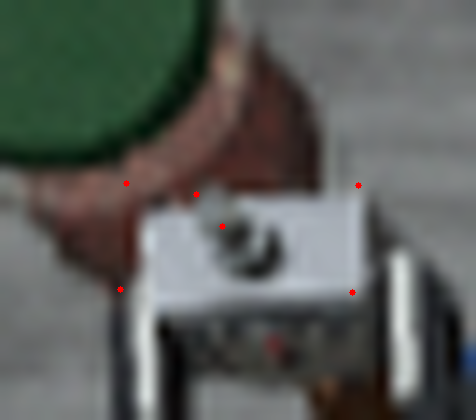

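>>> step_arm(commands=[[0.0015,0.0025,0,0.002,0.001,0.002],[0,0,0,0,0,0],[0,0,-0.006,0,0,0],[0,0,-0.008,0,0,0],[0,0,-0.008,0,0,0],[0,0,0,0,0,0]])

```text
clock: 31.38
position: [548.6, 378.9, 254.5]
eef_rot: [-135.3, 89.9, -129.1]
ft_force: [1.2, 0.3, -2.2]
opening: 52.8
```

>>> step_arm(commands=[[0,0,-0.008,0,0,0],[0,0,0,0,0,0]])

```text
clock: 31.62
position: [548.7, 378.9, 247.1]
eef_rot: [-136.6, 89.9, -130.4]
ft_force: [-0.1, 0.2, -2.6]
opening: 52.8
```

>>> step_arm(commands=[[0,0,-0.01,0,0,0],[0,0,-0.01,0,0,0],[0,0,-0.01,0,0,0],[0,0,0,0,0,0]])

```text
clock: 32.12
position: [548.5, 379.0, 216.4]
eef_rot: [-132.7, 89.9, -126.6]
ft_force: [-0.6, -0.6, -2.2]
opening: 52.5
```

>>> step_arm(commands=[[0,0,-0.01,0,0,0],[0,0,-0.01,0,0,0],[0,0,-0.01,0,0,0],[0,0,0,0,0,0]])

```text
clock: 32.62
position: [548.5, 379.0, 186.6]
eef_rot: [-130.7, 89.9, -124.5]
ft_force: [-0.2, 0.8, -2.7]
opening: 52.5
```

```bash
python3 rem.py 165; python3 -c "
from h import *
log()"
```

```text
dpos [ -1.9  -3.  -21.6] rotvec [ 0.002 -0.001  0.   ] q [-47.8  55.6 -27.3 133.7 122.2 112.  -83.1]
32.62 q [-47.8  55.6 -27.3 133.7 122.2 112.  -83.1] p [548.5 379.  186.6] [-130.66   89.89 -124.47] F [-0.2  0.8 -2.7] op 52.5
```

>>> step_arm(commands=[[0,0,-0.008,0,0,0],[0,0,-0.006,0,0,0],[0,0,0,0,0,0]])

```text
clock: 33.0
position: [548.6, 378.9, 173.2]
eef_rot: [-127.2, 89.9, -121.0]
ft_force: [0.8, 0.1, -2.8]
opening: 53.0
```

>>> step_arm(commands=[[0,0,-0.002,0,0,0],[0,0,0,0,0,0]])

```text
clock: 33.25
position: [548.7, 378.9, 171.8]
eef_rot: [-132.7, 90.0, -126.6]
ft_force: [0.1, 0.6, -2.5]
opening: 52.4
```

>>> step_arm(commands=[[0,0,-0.002,0,0,0],[0,0,0,0,0,0]])

```text
clock: 33.5
position: [548.7, 378.9, 169.7]
eef_rot: [-139.1, 90.0, -133.0]
ft_force: [0.0, 0.4, -2.4]
opening: 52.5
```

>>> step_arm(commands=[[0,0,-0.002,0,0,0],[0,0,0,0,0,0]])

```text
clock: 33.75
position: [548.7, 378.9, 168.5]
eef_rot: [-1.3, 89.9, 4.9]
ft_force: [-1.3, -2.2, 2.5]
opening: 52.8
```

>>> step_arm(commands=[[0,0,0,0,0,0],[0,0,0,0,0,0],[0,0,0,0,0,0],[0,0,0,0,0,0],[0,0,0,0,0,0],[0,0,0,0,0,0]], grip=0.0854)

```text
clock: 34.5
position: [548.7, 378.9, 167.7]
eef_rot: [-132.7, 90.0, -126.5]
ft_force: [-0.6, 0.6, -0.4]
opening: 85.4
```

>>> step_arm(commands=[[-0.005,-0.0005,0,0,0,0],[-0.01,-0.001,0,0,0,0],[-0.015,-0.0016,0,0,0,0],[-0.02,-0.002,0,0,0,0],[-0.02,-0.002,0,0,0,0],[-0.02,-0.002,0,0,0,0],[-0.02,-0.002,0.005,0,0,0],[0,0,0,0,0,0],[0,0,0,0,0,0]])

```text
clock: 35.62
position: [438.7, 368.0, 172.8]
eef_rot: [-101.5, 90.0, -95.3]
ft_force: [0.1, 0.5, 0.7]
opening: 85.4
```

Run:
```python
from h import *
o=log()
for n in('side','top'): cv2.imwrite(f'raw_{n}8.png',env.capture(n)[:,:,::-1])
t=cv2.imread('raw_top8.png');s=cv2.imread('raw_side8.png')
k=10; P=[538.7,375.2,150]
u,v=map(int,w2pix('top',P));u2,v2=map(int,w2pix('side',P))
cv2.imwrite('pics/h8.png',np.hstack([crop(t,u-20,v-24,38,48,k),crop(s,u2-20,v2-28,40,48,k)]))
m=cv2.imread('raw_side3.png')[265:302,352:378]
print(cv2.minMaxLoc(cv2.matchTemplate(s[255:312,342:388],m,cv2.TM_CCOEFF_NORMED)))
```

```text
35.62 q [ -66.7   58.4  -24.2  140.   101.2  113.5 -100.7] p [438.7 368.  172.8] [-101.53   89.98  -95.32] F [0.1 0.5 0.7] op 85.4
(-0.33333832025527954, 0.9995672702789307, (2, 20), (10, 10))
```

View pics/h8.png

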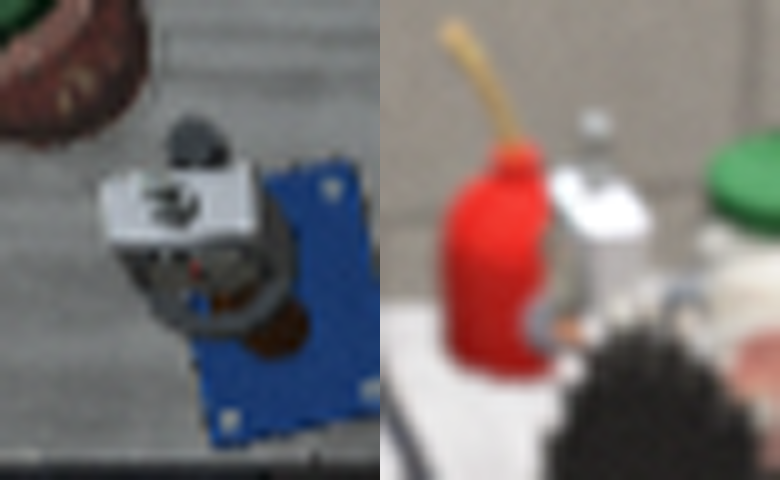

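Run:
```python
from h import *
u,v=map(int,w2pix('top',[538.7,375.2,150])); f=lambda x,y:((x+.5)/10-.5+u-20,(y+.5)/10-.5+v-24)
c=np.mean([pix2w('top',*f(x,y),195)[:2] for x,y in((104,182),(250,168),(260,236),(110,245))],0); print('head top centre',c,'(2 mm beyond axis in +x) ring',538.7,375.2)
print('ring right/bottom edges',pix2w('top',*f(297,250),135),pix2w('top',*f(222,338),135))
h=pix2w('top',*f(280,330),35); print('handle end',h)
a=cv2.imread('raw_top0.png').astype(int);b=cv2.imread('raw_top8.png').astype(int)
for n,P in dict(tape=[407,-463,60],driver=[443,120,10],casting=[406,-316,60]).items():
    x,y=map(int,w2pix('top',P)); m=a[y-8:y+9,x-10:x+11].astype(np.uint8)
    print(n,cv2.minMaxLoc(cv2.matchTemplate(b[y-14:y+15,x-16:x+17].astype(np.uint8),m,cv2.TM_CCOEFF_NORMED))[1::2])
```

```text
head top centre [539.97652287 374.61667598] (2 mm beyond axis in +x) ring 538.7 375.2
ring right/bottom edges [543.10753208 347.43013605 135.        ] [509.6935206  372.87890232 135.        ]
handle end [541.28576544 375.98762929  35.        ]
tape (0.9968709349632263, (6, 6))
driver (0.9926642179489136, (6, 6))
casting (0.9932758212089539, (6, 6))
```

```bash
python3 -c "
from station import env
print(env.finish_job())"
```

```text
the job is handed in; nothing more can be done
None
```

The indicator job is done and handed in at about 35.7 s of the 72 s allowed. No verdict was reported back.

**Touches:** I pressed the left pad, then the right pad, then the end pad, holding still on each with the indicator level at the casting's measured 14° yaw. The plunger position isn't reported. From the arm travel past first contact, it was about 3–4.5 mm in on each pad, with 3.3–4.0 N along the plunger.

**Hanging:** I turned the indicator upright, approached the larger blue stand from the front and lowered the handle through the ring. It met the ring at about 5 N, about 3.5 mm higher than I had calculated. I then opened the gripper and backed the arm about 110 mm clear.

**Last checks:**
- **Position and tilt:** In the last top picture the head is centred within about 2 mm of the ring axis and the handle end lies directly below it.
- **Casting, tape measure and screwdriver:** They match their places in the earlier pictures to within a pixel (about 4 mm), so a casting shift well under the 4 mm limit would not show.
- **Spanner:** I didn't check it separately; the arm never worked near it.
- **Disagreement:** The top camera placed the tool about 3–4 mm from the arm's own reading. I moved over about 3 mm to follow the camera before lowering, and the handle went in without touching.
- **Budget:** I viewed 11 pictures, one over the budget.

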